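Dry the staining jars on the carousel

TASK

Dry the washed blue staining jars: put every jar mouth down over a peg of its own on the drying carousel, rim resting on the wheel, and only then turn the dryer's red dial clockwise to full heat, right up to its stop. With the heat on, turn the loaded carousel by its crank anticlockwise (seen from above) through a full turn until it meets its stop, then turn the dial all the way back anticlockwise to off. Leave the jars on their pegs and do not push the culture dishes or the reagent bottle about.

Things in the scene. Friction and masses are not known exactly. Their poses are not given: they have to be found in the camera images.
- jar0: blue square staining jar (up to four, some absent), hollow, one end open: 50 x 50 mm outside, 90 mm long, walls 3 mm, closed end 5 mm, 0.13 kg. Starts lying flat on the bench, mouth roughly towards the robot. Origin: centre of the flat side it lies on; x axis along the jar towards the mouth, z from that side through the jar (the jar's middle is 25 mm along z)
- jar1: blue square staining jar (up to four, some absent), hollow, one end open: 50 x 50 mm outside, 90 mm long, walls 3 mm, closed end 5 mm, 0.13 kg. Starts lying flat on the bench, mouth roughly towards the robot. Origin: centre of the flat side it lies on; x axis along the jar towards the mouth, z from that side through the jar (the jar's middle is 25 mm along z)
- jar2: blue square staining jar (up to four, some absent), hollow, one end open: 50 x 50 mm outside, 90 mm long, walls 3 mm, closed end 5 mm, 0.13 kg. Starts lying flat on the bench, mouth roughly towards the robot. Origin: centre of the flat side it lies on; x axis along the jar towards the mouth, z from that side through the jar (the jar's middle is 25 mm along z)
- jar3: blue square staining jar (up to four, some absent), hollow, one end open: 50 x 50 mm outside, 90 mm long, walls 3 mm, closed end 5 mm, 0.13 kg. Starts lying flat on the bench, mouth roughly towards the robot. Origin: centre of the flat side it lies on; x axis along the jar towards the mouth, z from that side through the jar (the jar's middle is 25 mm along z)
- jar0_mouth (a point): centre of the open mouth of jar0, 45 mm along the jar's x axis from its middle
- jar1_mouth (a point): centre of the open mouth of jar1, 45 mm along the jar's x axis from its middle
- jar2_mouth (a point): centre of the open mouth of jar2, 45 mm along the jar's x axis from its middle
- jar3_mouth (a point): centre of the open mouth of jar3, 45 mm along the jar's x axis from its middle
- peg0 (a point): foot of drying peg 0 of 6, on the wheel's top face (40 mm above the bench). Pegs: upright green rods 20 mm thick, round tops, 62 mm tall, evenly spaced on a circle of 110 mm radius about the wheel's axis. A jar mouth down over a peg rests with its rim on the wheel, about 12 mm of play all round
- peg1 (a point): foot of drying peg 1 of 6, on the wheel's top face (40 mm above the bench). Pegs: upright green rods 20 mm thick, round tops, 62 mm tall, evenly spaced on a circle of 110 mm radius about the wheel's axis. A jar mouth down over a peg rests with its rim on the wheel, about 12 mm of play all round
- peg2 (a point): foot of drying peg 2 of 6, on the wheel's top face (40 mm above the bench). Pegs: upright green rods 20 mm thick, round tops, 62 mm tall, evenly spaced on a circle of 110 mm radius about the wheel's axis. A jar mouth down over a peg rests with its rim on the wheel, about 12 mm of play all round
- peg3 (a point): foot of drying peg 3 of 6, on the wheel's top face (40 mm above the bench). Pegs: upright green rods 20 mm thick, round tops, 62 mm tall, evenly spaced on a circle of 110 mm radius about the wheel's axis. A jar mouth down over a peg rests with its rim on the wheel, about 12 mm of play all round
- peg4 (a point): foot of drying peg 4 of 6, on the wheel's top face (40 mm above the bench). Pegs: upright green rods 20 mm thick, round tops, 62 mm tall, evenly spaced on a circle of 110 mm radius about the wheel's axis. A jar mouth down over a peg rests with its rim on the wheel, about 12 mm of play all round
- peg5 (a point): foot of drying peg 5 of 6, on the wheel's top face (40 mm above the bench). Pegs: upright green rods 20 mm thick, round tops, 62 mm tall, evenly spaced on a circle of 110 mm radius about the wheel's axis. A jar mouth down over a peg rests with its rim on the wheel, about 12 mm of play all round
- wheel (a joint): angle of the drying carousel's wheel (a white disc 290 mm across on a low foot, turning about a vertical axis): rad, grows anticlockwise seen from above, from 0 to a hard stop at 6.8; it starts between 0 and 0.5, so going to the stop is one full turn or slightly more. Light friction (0.06 N m); stays where it is left
- hub (a point): on the wheel's vertical axis, at the top of the 24 mm column and crank arm, 155 mm above the bench; the crank arm clears the tops of the jars on the pegs by 15 mm
- crank_grip (a point): grip point of the crank handle: an upright black knob 24 mm in diameter, 52 mm tall, free to spin on its pin, 55 mm from the wheel's axis, its top 208 mm above the bench; this point is on its axis, 20 mm below its top. At the start it lies on the robot's side of the axis, midway between two pegs
- knob (a joint): angle of the red dial on top of the white warm-air dryer: rad, 0 = off (fully anticlockwise stop), 1.8 = full heat (fully clockwise stop, seen from above); starts in between; friction 0.04 N m, stays where it is left
- knob_grip (a point): on the red dial's vertical axis at the height to grip its raised bar; the x axis lies along the bar and turns with the dial. The dial is 56 mm across with a bar 53 mm long, 14 mm thick, its top 134 mm above the bench (this point 127 mm), on top of the dryer, a fixed white box 180 x 150 x 90 mm with a dark nozzle, to the left of the carousel
- dish_cream: closed cream culture dish, 90 mm across, 14 mm high, loose bystander; origin at the centre of its underside
- dish_yellow: closed yellow culture dish, 90 mm across, 14 mm high, loose bystander; origin at the centre of its underside
- dish_dark: closed dark red culture dish, 90 mm across, 14 mm high, loose bystander; origin at the centre of its underside
- reagent: amber reagent bottle with green cap, 64 mm across, 150 mm high, loose bystander; origin at the centre of its underside
There are look-alikes about, which are no part of the job. What is shaped like the jar0 but brown or grey is not meant. Leave any grey or yellow look-alike of the jar1 alone.

How it is judged (in metres and radians):
On the way, in this order (a step that is already met when the one before it is completed fails the run):
1. every jar stands mouth down on a peg ((horizontal distance between jar0_mouth and peg0 below 0.022 m or horizontal distance between jar0_mouth and peg1 below 0.022 m or horizontal distance between jar0_mouth and peg2 below 0.022 m or horizontal distance between jar0_mouth and peg3 below 0.022 m or horizontal distance between jar0_mouth and peg4 below 0.022 m or horizontal distance between jar0_mouth and peg5 below 0.022 m) and height (world z) of each of jar0_mouth, jar1_mouth, jar2_mouth, jar3_mouth below 0.046 m and angle between each of jar0, jar1, jar2, jar3's own x axis and vertical above 3 rad and (horizontal distance between jar1_mouth and peg0 below 0.022 m or horizontal distance between jar1_mouth and peg1 below 0.022 m or horizontal distance between jar1_mouth and peg2 below 0.022 m or horizontal distance between jar1_mouth and peg3 below 0.022 m or horizontal distance between jar1_mouth and peg4 below 0.022 m or horizontal distance between jar1_mouth and peg5 below 0.022 m) and (horizontal distance between jar2_mouth and peg0 below 0.022 m or horizontal distance between jar2_mouth and peg1 below 0.022 m or horizontal distance between jar2_mouth and peg2 below 0.022 m or horizontal distance between jar2_mouth and peg3 below 0.022 m or horizontal distance between jar2_mouth and peg4 below 0.022 m or horizontal distance between jar2_mouth and peg5 below 0.022 m) and (horizontal distance between jar3_mouth and peg0 below 0.022 m or horizontal distance between jar3_mouth and peg1 below 0.022 m or horizontal distance between jar3_mouth and peg2 below 0.022 m or horizontal distance between jar3_mouth and peg3 below 0.022 m or horizontal distance between jar3_mouth and peg4 below 0.022 m or horizontal distance between jar3_mouth and peg5 below 0.022 m)), for 0.2 s.
2. the dial is at full heat, the jars on their pegs (all of step 1 and value of joint knob above 1.68 rad), for 0.2 s.
3. the wheel is round to its stop with the heat still on and the jars on their pegs (all of step 1 and value of joint wheel above 6.62 rad and value of joint knob above 1.6 rad), for 0.2 s.
4. the dial is back at off (value of joint knob below 0.12 rad), for 0.2 s.
At the end, for the whole second after the job is handed in: Every jar present stands mouth down over a peg, rim on the wheel (mouth centre within 22 mm of the peg's foot and within 6 mm of the wheel's top, closed end up, within 8 degrees of upright), at rest; the wheel stands at its stop (over 6.55 rad); the dial is off (under 0.12 rad) (all of step 1 and value of joint wheel above 6.55 rad and value of joint knob below 0.12 rad and linear speed of each of jar0, jar1, jar2, jar3 below 0.05 m/s); the robot touches nothing.
It fails at once if a culture dish or the reagent bottle is pushed more than 30 mm (distance of any of dish_cream, dish_yellow, dish_dark, reagent from where it was at the start of the episode above 0.03 m).
Of jar0, jar1, jar2, jar3 only 3 to 4 are there at a start; the rules pass over those that are not, and their reading is None.
At some moment in a run one of jar0, jar1, jar2, jar3 may be knocked a few centimetres aside while the robot is not near it.
It also fails if it takes over 210 s, if anything falls off the work surface, if the arm or the gripper's body presses on something with over 40 N, if the wrist force passes 120 N, or if a joint passes its speed limit or range.

ROBOT

A 7-joint arm with a two-finger parallel gripper is mounted at the origin on the work surface. World frame = base frame: x ahead of the robot, y to its left, z up, the work surface at z = 0. Lengths are in m, angles in degrees, forces in N, time in s.
With the tool pointing down it reaches from about 0.425 to 0.875 m from the base axis. Payload 4.7 kg.
Tool frame: the origin (TCP) lies on the centre line of the jaws, within the pads' length; the fingertips stand 11 mm ahead of it and the grasp point (between the pads) lies 8 mm behind it (finger_overhang is the x of the fingertips in the tool frame, in m); x points along the fingers, z is the direction in which the jaws open and shut, and the axes are right-handed (so a half turn about x gives the same grasp; the last joint's range is limited). The gripper opens to 87 mm and grips with 3 to 60 N. Pads are 19 mm wide; open, the fingers measure 117 mm over their backs; the gripper's body (75 mm by 190 mm) begins 51 mm behind the grasp point.
Start: joints at [0.808, 18.392, -4.016, 83.108, 1.295, 78.541, -3.26], TCP at [0.65, -0, 0.197] pointing down, gripper open.
Joint ranges: [-163.93, 163.93], [-17.29, 119.83], [-79.2, 71.16], [3.27, 140.29], [-89.18, 269.18], [5.43, 117.66], [-154.24, 154.24]. Speed limits (degrees/s): [147.25, 147.25, 180, 180, 180, 180, 180].

INTERFACE

Orientations are given as [roll, pitch, yaw] about the fixed x, y, z axes, in that order (R = Rz(yaw) Ry(pitch) Rx(roll)).
In Python, from cell import get_obs, read_camera, sign_off, cut_out, finger_overhang gives the robot as it stands.
- The arm moves only by the tool servo_tool, never from a script. Its argument "rows" is one flat list of numbers, 5 for each row, row after row: the shift along the world's x, y, z in mm, then the turn about the world's z in degrees, then the closure, from 0 (fully open) to 1 (shut). A call has 1 to 10 rows; each row is the pose to reach, as a shift and turn from the pose commanded when the call began; what a row does not reach only later rows make up. A row lasts 1/12 s, in which the tool goes at most 41.7 mm and 7.16 degrees, less where a joint would pass 70% of its speed; a pose out of reach is approached as far as the arm can. A call with a gripper value outside its range is refused whole. The fingers move at their own pace and stop on an object; "force" is the grip in N (left out, the last holds). Time passes only in rows, so rows that repeat a pose let the fingers close. It gives the time, the measured TCP pose, the force and the opening at its end, in the units of the state.
- get_obs(): the state, without advancing time (a new reading comes with each control period).
- read_camera(name): name is "scene" or "side" or "wrist"; returns a dict with "frame" (480x640x3 uint8, blue, green, red), "range_z" (480x640 float32, m along the optical axis (not along the pixel's ray), 0 where there is no reading), "intrinsics" (3x3 intrinsics, pixels), "cam_to_world" (4x4, takes a point from camera to world coordinates); the wrist camera has in their place "tool_from_camera" (4x4, takes a point from camera to tool coordinates, whose origin is the TCP and whose axes are the tool frame's). Camera axes: x right, y down, z forward; pixel columns grow to the right and rows downward; lengths in m; the calibration is good to about 2 mm. The wrist camera is an equidistant fisheye: a pixel r from the principal point sees the ray r / f radians off the axis. A picture is of the moment at which its call begins: read the wrist's pose just before it.
- sign_off(): hands the job in, once; it reports no verdict.
Trained networks look in a picture, given as the dict that the camera call returned (one of the last four; its "shot" number tells which), for a name from the list of things; names that differ only in an ending like _2 or _b are one class to them, and where a whole thing is asked for, a point or a joint stands for the part that bears it (a point fixed in the world has none). Each returns a list of dicts, best first, with "score" (0 to 1); they miss things now and then, are a little off and sometimes report something else, mostly with a low value. They report only what shows in the picture. A call takes as long as a camera call. They do not tell look-alikes from the thing itself.
- cut_out(name, picture): "pixels" (480x640 bool, what is visible of it) and "extent" ([centre column, centre row, width, height] in pixels, round what is visible of it).
The state is a dict: "time_s": time; "qpos": joint angles; "joint_velocities": joint speeds; "effort": joint torques, N m; "tool_pos": TCP position; "tool_rot": TCP orientation; "force": force on the tool from outside, world axes, zero at the start; "wrist_torque": the same for the moment, N m; "grip_width": finger opening in m.
Only numpy, scipy, OpenCV 4.12 (cv2) and the standard library are available. Lean on these libraries where they do the work, as an engineer would, in place of code of your own. Each camera call takes 0.05 s, during which the arm holds its last target.

## Working session

There is one attempt and no reset: what is moved stays moved. The work goes in short steps, Python scripts to look and compute and a tool call to move; the robot and the scene stay as the last step left them, time stands still between calls to the robot, and variables do not carry over. Pictures are saved under pics/ and viewed, and the job is handed in when it is done.

Besides the shell and the picture viewer there is one more tool, called after "Request:" as name(argument=value, ...) on one line, values as JSON. servo_tool: Moves the arm, as the interface text tells. Its arguments: {"type":"object","properties":{"rows":{"type":"array"},"force":{"type":"number"}},"required":["rows"]}

```bash
ls; mkdir -p pics; python3 - <<'E'
from cell import *
import cv2
print(get_obs(), finger_overhang)
for n in ("scene","side","wrist"):
    p=read_camera(n); cv2.imwrite(f"pics/{n}0.png",p["frame"]); print(n,p["intrinsics"].tolist(), p.get("cam_to_world",p.get("tool_from_camera")).round(4).tolist())
E
```

```text
pics
{'time_s': 0.0, 'qpos': array([ 0.80935511, 18.44001962, -4.01363672, 83.1760809 ,  1.29519944,
       78.54147059, -3.25944197]), 'joint_velocities': array([-0.0058    ,  0.09633034,  0.01020815,  0.00639858,  0.1229277 ,
       -0.01033758, -0.02034968]), 'effort': array([-2.58547143e-04, -4.91284704e+01, -4.03903294e-01, -3.12526345e+01,
       -6.40594075e-02,  4.37659642e-02,  1.61017233e-04]), 'tool_pos': array([ 6.49381599e-01, -9.33830993e-05,  1.96040111e-01]), 'tool_rot': array([-176.61505422,   89.88748185, -176.61583374]), 'force': array([ 0.36008742,  0.19977784, -0.14167392]), 'wrist_torque': array([-0.02052782, -0.05911281,  0.01153943]), 'grip_width': 0.08724874018684357} 0.011
scene [[518.8242472943787, 0.0, 315.6617123460349], [0.0, 518.8242472943787, 243.3717480789431], [0.0, 0.0, 1.0]] [[0.5279, 0.5719, -0.6279, 1.4405], [0.849, -0.3371, 0.4068, -0.7156], [0.021, -0.7478, -0.6636, 1.1613], [0.0, 0.0, 0.0, 1.0]]
side [[621.8686189297653, 0.0, 330.0568897782871], [0.0, 621.8686189297653, 247.21850571002685], [0.0, 0.0, 1.0]] [[0.7444, -0.332, 0.5793, -0.5089], [-0.6676, -0.3538, 0.6551, -1.2003], [-0.0125, -0.8744, -0.485, 0.9385], [0.0, 0.0, 0.0, 1.0]]
wrist [[371.64829954431775, 0.0, 319.9683307835643], [0.0, 371.64829954431775, 243.7427437067664], [0.0, 0.0, 1.0]] [[0.0004, -0.3051, 0.9523, -0.1872], [-0.0009, -0.9523, -0.3051, 0.0855], [1.0, -0.0007, -0.0006, -0.0005], [0.0, 0.0, 0.0, 1.0]]
```

View pics/scene0.png

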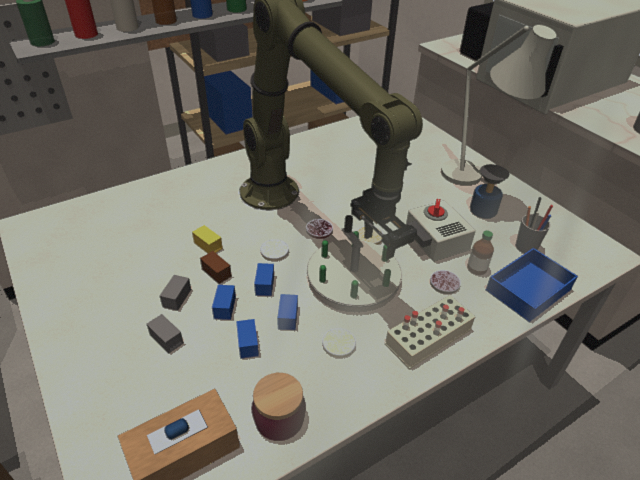

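View pics/side0.png

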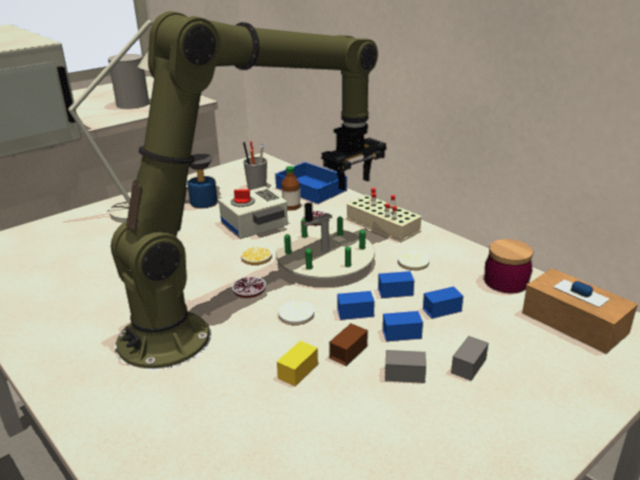

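View pics/wrist0.png

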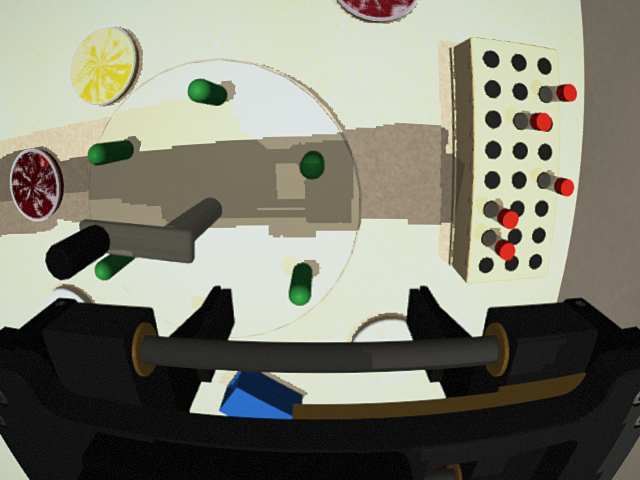

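```bash
cat > h.py <<'E'
from cell import *
import numpy as np, cv2
def cloud(p):
    K=p["intrinsics"];d=p["range_z"];v,u=np.mgrid[:480,:640]
    P=np.stack([(u-K[0,2])/K[0,0]*d,(v-K[1,2])/K[1,1]*d,d],-1)
    T=p["cam_to_world"];W=P@T[:3,:3].T+T[:3,3];W[d==0]=np.nan
    return W
def rect(pts):
    (c,s,a)=cv2.minAreaRect((pts[:,:2]*1000).astype(np.float32));return np.round(c,1),np.round(s,1),round(a,1)
E
python3 - <<'E'
from h import *
for n in ("scene","side"):
    p=read_camera(n);W=cloud(p);f=p["frame"].astype(int)
    b,g,r=f[...,0],f[...,1],f[...,2]
    m=(b>1.6*r)&(b>70)&(W[...,2]>.04)&(W[...,2]<.058)&(W[...,0]<.9)
    m2=cv2.erode(m.astype(np.uint8),np.ones((2,2)))
    N,L,S,C=cv2.connectedComponentsWithStats(m2)
    print(n)
    for i in range(1,N):
        if S[i,4]>60:
            q=W[L==i];print(C[i].round(),S[i,4],rect(q),np.median(q[:,2]).round(4))
    for nm in ("jar0","dish_cream","dish_yellow","dish_dark","reagent","knob_grip","crank_grip"):
        for e in cut_out(nm,p)[:5]:
            q=W[e["pixels"]];print(nm,round(e["score"],2),np.round(e["extent"]),np.nanmedian(q,0).round(3),np.nanpercentile(q,98,axis=0).round(3),np.nanpercentile(q,2,axis=0).round(3))
    cr=p["frame"][220:370,150:330] if n=="scene" else p["frame"][250:350,320:480]
    cv2.imwrite(f"pics/crop_{n}.png",cv2.resize(cr,None,fx=4,fy=4,interpolation=cv2.INTER_CUBIC))
    # pegs & knob
    m=(g>1.3*r)&(g>1.2*b)&(W[...,2]>.05)&(W[...,2]<.12)&(W[...,1]<.35)
    N,L,S,C=cv2.connectedComponentsWithStats(m.astype(np.uint8))
    for i in range(1,N):
        if S[i,4]>15:
            q=W[L==i];print("peg",C[i].round(),S[i,4],np.nanmean(q,0).round(3))
    m=(np.abs(W[...,2]-.04)<.006)&(f.min(-1)>60)&(W[...,0]>.4)&(W[...,0]<.9)&(abs(W[...,1])<.3)
    print("wheel",m.sum(),rect(W[m]))
    m=(r>1.8*g)&(W[...,2]>.1)&(W[...,2]<.14)&(W[...,1]>.1)
    print("dial",m.sum(),np.nanmean(W[m],0), rect(W[m&(W[...,2]>.126)]))
    m=(f.max(-1)<60)&(W[...,2]>.17)&(W[...,2]<.215)&(W[...,0]>.5)&(W[...,0]<.8)&(abs(W[...,1])<.2)
    print("crank?",m.sum(),np.nanmedian(W[m],0))
E
```

```text
scene
[264. 275.] 308 (array([ 429. , -241.8]), array([46.2, 89.3]), 56.2) 0.0493
[224. 297.] 371 (array([ 449.9, -384.5]), array([46.7, 89.9]), 54.9) 0.0496
[288. 307.] 352 (array([ 577.8, -243.9]), array([44.9, 89.6]), 55.7) 0.0497
[247. 334.] 425 (array([ 604.1, -385.5]), array([45.4, 91.4]), 68.4) 0.0495
jar0 0.95 [290. 314.  21.  33.] [ 0.592 -0.254  0.048] [ 0.624 -0.206  0.055] [ 0.534 -0.287  0.002]
jar0 0.9 [174. 292.  29.  39.] [ 0.353 -0.497  0.045] [ 0.386 -0.448  0.054] [ 0.303 -0.539 -0.001]
jar0 0.82 [215. 267.  35.  30.] [ 0.317 -0.353  0.046] [ 0.35  -0.318  0.054] [ 0.261 -0.38   0.002]
jar0 0.78 [224. 305.  23.  36.] [ 0.467 -0.393  0.047] [ 0.496 -0.348  0.054] [ 0.407 -0.428 -0.001]
jar0 0.7 [248. 340.  23.  40.] [ 0.618 -0.391  0.048] [ 0.651 -0.354  0.054] [ 0.554 -0.423  0.   ]
dish_cream 0.59 [339. 343.  34.  30.] [ 0.734 -0.173  0.013] [ 0.774 -0.129  0.019] [ 0.689 -0.215  0.001]
dish_cream 0.19 [439. 206.  21.  17.] [0.505 0.362 0.104] [0.527 0.507 0.137] [0.37  0.339 0.002]
dish_yellow 0.8 [370. 235.  25.  16.] [0.425 0.162 0.014] [0.687 0.197 0.31 ] [ 0.
[... 2449 characters left out ...]
18 0.381 0.136] [0.474 0.337 0.096]
knob_grip 0.23 [326. 242.  95.  77.] [ 0.525 -0.002  0.04 ] [0.663 0.129 0.178] [ 0.405 -0.13   0.032]
crank_grip 0.65 [310. 213.  12.  18.] [0.481 0.007 0.185] [0.495 0.022 0.21 ] [ 0.473 -0.001  0.158]
peg [340. 225.] 69 [0.635 0.048 0.075]
peg [304. 230.] 40 [0.545 0.112 0.066]
peg [362. 238.] 84 [ 0.625 -0.06   0.078]
peg [287. 243.] 79 [0.447 0.068 0.077]
peg [348. 255.] 75 [ 0.524 -0.105  0.079]
peg [308. 257.] 99 [ 0.436 -0.041  0.078]
wheel 3443 (array([646.2,   1.4]), array([589.1, 492. ]), 89.0)
dial 217 [0.53231596 0.36204423 0.11595936] (array([642.8, 418.1]), array([313.4, 165.4]), 43.9)
crank? 0 [nan nan nan]
  return np.nanmean(a, axis, out=out, keepdims=keepdims)
```

View pics/crop_scene.png

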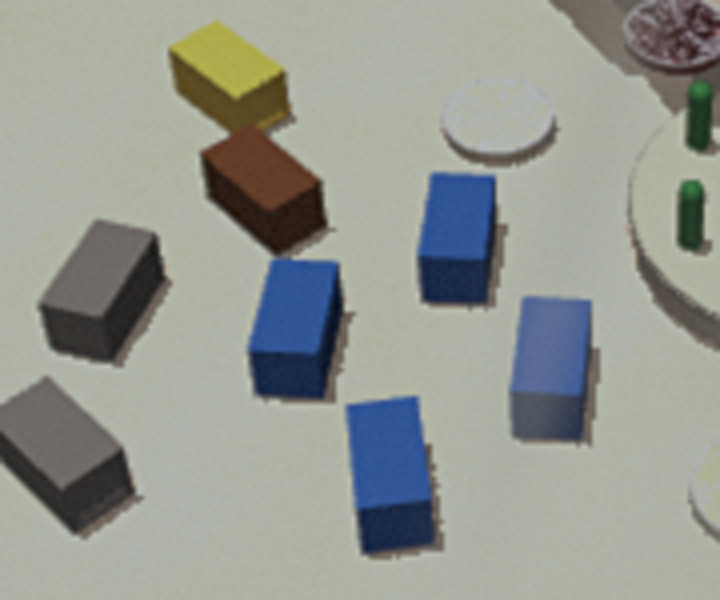

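View pics/crop_side.png

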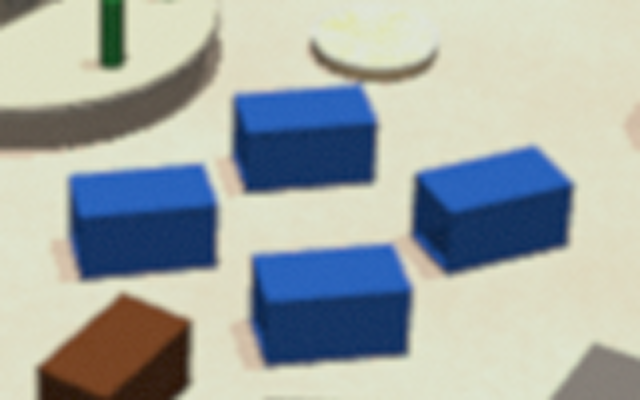

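```bash
cat >> h.py <<'E'
from scipy.spatial.transform import Rotation as Ro
def wcloud(p,o):
    K=p["intrinsics"];d=p["range_z"];v,u=np.mgrid[:480,:640]
    x=(u-K[0,2])/K[0,0];y=(v-K[1,2])/K[1,1];th=np.hypot(x,y)+1e-9
    t=np.tan(th)/th
    P=np.stack([x*t*d,y*t*d,d],-1)
    T=p["tool_from_camera"];P=P@T[:3,:3].T+T[:3,3]
    R=Ro.from_euler('xyz',o["tool_rot"],degrees=True).as_matrix()
    W=P@R.T+o["tool_pos"];W[d==0]=np.nan
    return W
def circfit(q):
    A=np.c_[2*q[:,:2],np.ones(len(q))];s=np.linalg.lstsq(A,(q[:,:2]**2).sum(1),rcond=None)[0]
    return s[:2],np.sqrt(s[2]+s[0]**2+s[1]**2)
def blue(f): f=f.astype(int);return (f[...,0]>1.6*f[...,2])&(f[...,0]>60)
def green(f): f=f.astype(int);return (f[...,1]>1.3*f[...,2])&(f[...,1]>1.2*f[...,0])
def comps(m,W,mn=15):
    N,L,S,C=cv2.connectedComponentsWithStats(m.astype(np.uint8))
    return [(C[i].round(),S[i,4],W[L==i]) for i in range(1,N) if S[i,4]>mn]
E
python3 - <<'E'
from h import *
o=get_obs();p=read_camera("wrist");W=wcloud(p,o);f=p["frame"]
print("table z",np.nanmedian(W[20:60,200:300,2]), "wheel z",np.nanmedian(W[110:140,260:300],axis=(0,1)))
for c,a,q in comps(green(f)&(W[...,2]>.05)&(W[...,2]<.12),W):
    t=q[q[:,2]>.085]
    if len(t)>5: print(c,a,q[:,:].mean(0).round(4),np.percentile(q[:,2],98).round(4),rect(t),t.mean(0).round(4))
m=(abs(W[...,2]-.04)<.005);m=cv2.morphologyEx(m.astype(np.uint8),cv2.MORPH_OPEN,np.ones((5,5)))
n,L,S,C=cv2.connectedComponentsWithStats(m);i=1+S[1:,4].argmax();
e=(L==i);q=W[e];print("wheel",e.sum(),q.min(0),q.max(0))
for c in (.55,):
    h=cv2.convexHull((q[:,:2]*1000).astype(np.float32))[:,0];print(circfit(h))
k=(f.max(-1)<50)&(W[...,2]>.19)&(W[...,2]<.215);
for c,a,q in comps(k,W,60): print("crank",c,a,rect(q[q[:,2]>.2]),q.max(0))
E
```

```text
table z -0.00029107860811863895 wheel z [0.61263568 0.08971987 0.03962976]
[205.  92.] 717 [0.5573 0.1185 0.0883] 0.1019 (array([554. , 119.9]), array([18.7, 18.2]), 46.4) [0.5556 0.119  0.0973]
[107. 152.] 743 [0.4587 0.0754 0.0834] 0.1017 (array([454.7,  75. ]), array([17.7, 17.9]), 30.0) [0.4569 0.0752 0.0962]
[311. 165.] 516 [0.6424 0.0572 0.0961] 0.1021 (array([642.,  56.]), array([18.6, 18. ]), 89.7) [0.6422 0.0566 0.0983]
[110. 265.] 563 [ 0.4469 -0.0317  0.0867] 0.1016 (array([443.6, -33. ]), array([15.8, 17.9]), 5.5) [ 0.4454 -0.0318  0.0958]
[300. 285.] 708 [ 0.6313 -0.0485  0.0855] 0.1016 (array([630.8, -52.1]), array([17.2, 18.2]), 88.0) [ 0.6311 -0.0504  0.0968]
wheel 49427 [ 0.39502991 -0.1340694   0.03502594] [0.68760296 0.15696575 0.04498245]
(array([541.46372743,  10.58992724]), np.float64(146.54485389065903))
crank [ 66. 258.] 1218 (array([488.6,  17.1]), array([22.3, 21.7]), 70.4) [0.49982542 0.02849354 0.20937922]
```

```bash
cat >> h.py <<'E'
def rays(p,o=None):
    """origin, dirs (480,640,3) in world"""
    K=p["intrinsics"];v,u=np.mgrid[:480,:640];x=(u-K[0,2])/K[0,0];y=(v-K[1,2])/K[1,1]
    if o is None:
        T=p["cam_to_world"];return T[:3,3],np.stack([x,y,1+0*x],-1)@T[:3,:3].T
    th=np.hypot(x,y)+1e-9;s=np.sin(th)/th
    D=np.stack([x*s,y*s,np.cos(th)],-1);T=p["tool_from_camera"]
    R=Ro.from_euler('xyz',o["tool_rot"],degrees=True).as_matrix()
    return R@T[:3,3]+o["tool_pos"],D@(R@T[:3,:3]).T
def plane(p,z,o=None):
    c,D=rays(p,o);return c+D*((z-c[2])/D[...,2])[...,None]
E
python3 - <<'E'
from h import *
for n in ("scene","side","wrist"):
    o=get_obs();p=read_camera(n)
    o=o if n=="wrist" else None
    W=cloud(p) if o is None else wcloud(p,o)
    f=p["frame"];P=plane(p,.05,o)
    for c,a,q in comps(blue(f)&(abs(W[...,2]-.05)<.008)&(W[...,0]<.75),P,50): print(n,c,a,rect(q))
    print("range-vs plane bias, table:",np.nanmedian(W[...,2][abs(W[...,2])<.01]),"jar top",np.nanmedian(W[...,2][blue(f)&(abs(W[...,2]-.05)<.01)]))
    # wheel outline top plane
    P=plane(p,.04,o)
    m=(abs(W[...,2]-.04)<.008)&(np.hypot(W[...,0]-.5415,W[...,1]-.004)<.165)
    m=cv2.morphologyEx(m.astype(np.uint8),cv2.MORPH_OPEN,np.ones((3,3)))>0
    q=P[m];h=cv2.convexHull((q[:,:2]*1000).astype(np.float32))[:,0]
    print("wheel",circfit(h), q.min(0),q.max(0))
    # dishes top 14mm: by cut_out
    P=plane(p,.014,o)
    for nm in ("dish_cream","dish_dark","dish_yellow"):
        for e in cut_out(nm,p)[:2]:
            m=e["pixels"]&(abs(W[...,2]-.014)<.005)
            if m.sum()>80: print(nm,round(e["score"],2),rect(P[m]))
E
```

```text
scene [264. 275.] 369 (array([ 429.8, -243.3]), array([48.8, 98.4]), 55.7)
scene [223. 297.] 424 (array([ 451.1, -387. ]), array([50.6, 97.7]), 56.6)
scene [288. 306.] 393 (array([ 577.3, -244.7]), array([47.7, 90.1]), 55.4)
scene [247. 334.] 498 (array([ 604.7, -387. ]), array([48.2, 96.6]), 68.6)
range-vs plane bias, table: -0.0002706813593411628 jar top 0.04948008539652016
wheel (array([546.27231517,   5.88939989]), np.float64(146.27644449524504)) [ 0.39927417 -0.14041278  0.04      ] [0.69339728 0.14903081 0.04      ]
dish_cream 0.93 (array([ 731.9, -171.1]), array([88.6, 92.3]), 59.0)
dish_dark 0.62 (array([706.9, 241.3]), array([91.4, 96.7]), 30.7)
dish_yellow 0.65 (array([415.8, 163.3]), array([80.2, 51. ]), 36.3)
side [200. 196.] 77 (array([466.2, 585. ]), array([50.6, 70.5]), 46.5)
side [396. 278.] 383 (array([ 567.6, -250.6]), array([65.3, 88.2]), 54.2)
side [443. 295.] 435 (array([ 593.7, -391.9]), array([61.3, 91.3]), 68.2)
side [355. 299.] 449 (array([ 418.1, -247.3]), array([63.4, 88.7]), 55.6)
side [403. 319.] 511 (array([ 439.8, -390.2]), array([62.3, 89.2]), 54.9)
ra
[... 169 characters left out ...]
14730621  0.04      ] [0.68378901 0.15060115 0.04      ]
dish_cream 0.89 (array([ 725. , -173.9]), array([100.5,  88.1]), 42.7)
dish_yellow 0.58 (array([400.3, 165.4]), array([93.2, 91.5]), 36.5)
wrist [250. 406.] 1254 (array([ 568.6, -238.1]), array([53.5, 81.1]), 53.9)
range-vs plane bias, table: -0.0004063204178168245 jar top 0.04929926399432594
wheel (array([542.68876043,  11.57581251]), np.float64(144.98067974218412)) [ 0.39780156 -0.13188549  0.04      ] [0.68713791 0.15616191 0.04      ]
dish_cream 0.73 (array([ 726.1, -169.6]), array([69.9, 95.9]), 12.2)
dish_dark 0.78 (array([706.5, 209. ]), array([79.2, 25.3]), 3.9)
dish_yellow 0.97 (array([407.7, 172.7]), array([94.3, 92.9]), 0.6)
```

Request:
servo_tool(rows=[0, -70, 0, 0, 0, 0, -140, 0, 7, 0, -10, -180, 0, 14, 0, -20, -220, 0, 21, 0, -30, -266, 0, 28, 0, -40, -266, 0, 35, 0, -49, -266, 0, 42, 0, -49, -266, 0, 49, 0, -49, -266, 0, 56, 0, -49, -266, 0, 56, 0], force=3)

```text
time_s: 2.43
tool_pos: [0.6005, -0.267, 0.1972]
tool_rot: [-2.7, 90.0, 53.3]
force: [0.9, -0.5, 0.1]
grip_width: 0.0866
```

```bash
python3 - <<'E'
from h import *
o=get_obs();p=read_camera("wrist");cv2.imwrite("pics/w1.png",p["frame"]);print(o["time_s"],o["tool_pos"],o["tool_rot"])
W=wcloud(p,o);f=p["frame"];P=plane(p,.05,o)
for c,a,q in comps(blue(f)&(abs(W[...,2]-.05)<.004),P,300): print(c,a,rect(q))
P=plane(p,.014,o)
for e in cut_out("dish_cream",p)[:2]:
    m=e["pixels"]&(abs(W[...,2]-.014)<.005);print(e["score"],rect(P[m]))
E
```

```text
2.4333 [ 0.60053308 -0.26703642  0.19720292] [-2.72007089 89.98317309 53.34679665]
[235.  51.] 5051 (array([ 424.9, -240.3]), array([50.2, 90.4]), 56.4)
[133. 160.] 3900 (array([ 445.9, -383.1]), array([50.6, 89.4]), 55.1)
[324. 182.] 5228 (array([ 573.5, -243.5]), array([49.4, 89.9]), 55.2)
[223. 275.] 2965 (array([ 599.2, -384.1]), array([50.6, 90.5]), 68.6)
0.65 (array([ 729.1, -170.1]), array([94.3, 90.8]), 12.4)
```

View pics/w1.png

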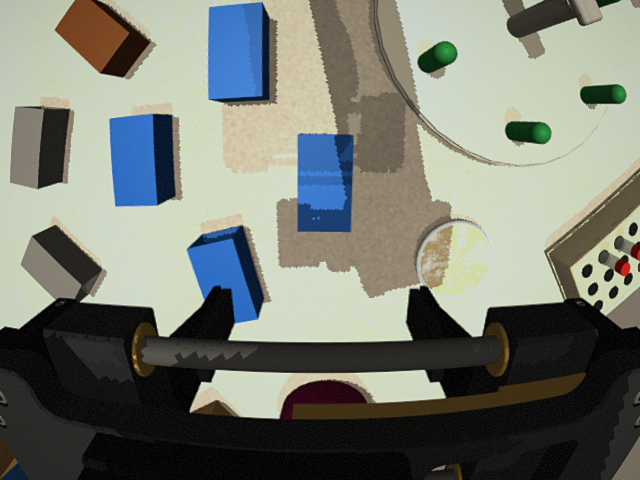

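Request:
servo_tool(rows=[0, 0, -40, 0, 0, 0, 0, -80, 0, 0, 0, 0, -120, 0, 0, 0, 0, -150, 0, 0, 1, 1, -178, 0, 0, 1, 1, -178, 0, 0, 1, 1, -178, 0, 1, 1, 1, -178, 0, 1, 1, 1, -178, 0, 1, 1, 1, -178, 0, 1], force=3)

```text
time_s: 3.37
tool_pos: [0.6039, -0.2657, 0.0219]
tool_rot: [-78.6, 89.7, -22.6]
force: [0.1, -0.2, 0.3]
grip_width: 0.0684
```

Request:
servo_tool(rows=[0, 0, 0, 0, 1, 0, 0, 0, 0, 1, 0, 0, 0, 0, 1])

```text
time_s: 3.62
tool_pos: [0.6026, -0.2652, 0.0201]
tool_rot: [-69.0, 89.9, -13.0]
force: [-0.1, 0.2, 3.3]
grip_width: 0.0498
```

Request:
servo_tool(rows=[-4, 3, 13, 0, 1, -11, 7, 26, 0, 1, -19, 13, 37, 0, 1, -19, 13, 37, 0, 1, -19, 13, 37, 0, 1])

```text
time_s: 4.03
tool_pos: [0.5845, -0.2524, 0.0583]
tool_rot: [-76.3, 89.7, -20.3]
force: [2.6, -0.8, 2.9]
grip_width: 0.0498
```

```bash
cat > snap.py <<'E'
from h import *
import sys
t=sys.argv[1];o=get_obs();print(o["time_s"],o["tool_pos"].round(4),o["force"].round(1),round(o["grip_width"],4))
for n,b in (("side",sys.argv[2]),("scene",sys.argv[3])):
    p=read_camera(n);b=[int(x) for x in b.split(",")]
    cv2.imwrite(f"pics/{t}_{n}.png",cv2.resize(p["frame"][b[1]:b[3],b[0]:b[2]],(640,480),interpolation=cv2.INTER_CUBIC))
a=cv2.imread(f"pics/{t}_side.png");c=cv2.imread(f"pics/{t}_scene.png")
cv2.imwrite(f"pics/{t}.png",cv2.resize(np.hstack([a,c]),(800,300),interpolation=cv2.INTER_AREA))
E
python3 snap.py s2 300,160,500,310 190,200,390,350
```

```text
4.0333 [ 0.5845 -0.2524  0.0583] [ 2.6 -0.8  2.9] 0.0498
```

View pics/s2.png

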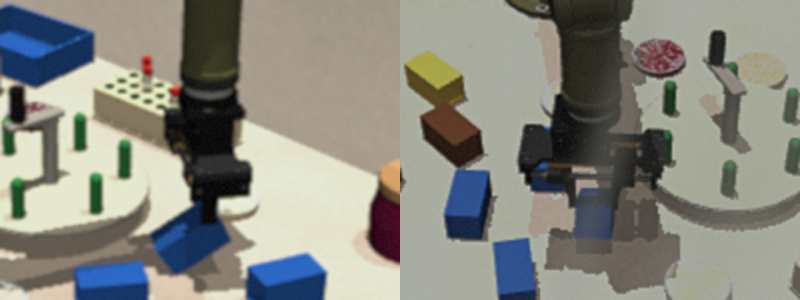

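Request:
servo_tool(rows=[-7, 5, 6, 0, 1, -15, 10, 12, 0, 1, -23, 16, 16, 0, 1, -32, 22, 20, 0, 1, -41, 28, 22, 0, 1, -50, 34, 22, 0, 1, -59, 40, 20, 0, 1, -68, 46, 18, 0, 1, -68, 46, 18, 0, 1, -68, 46, 18, 0, 1])

```text
time_s: 4.97
tool_pos: [0.5142, -0.2056, 0.0742]
tool_rot: [133.4, 90.0, -170.6]
force: [0.7, -0.9, -1.1]
grip_width: 0.0499
```

```bash
python3 snap.py s3 300,160,500,310 190,200,390,350
```

```text
4.9667 [ 0.5142 -0.2056  0.0742] [ 0.7 -0.9 -1.1] 0.0499
```

View pics/s3.png

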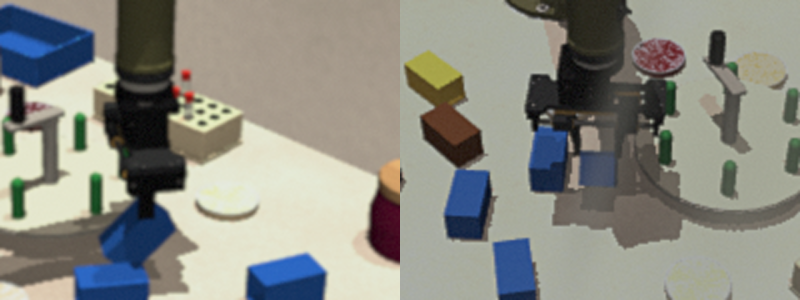

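Request:
servo_tool(rows=[0, 0, 8, 0, 1, 0, 0, 16, 0, 1, 0, 0, 24, 0, 1, 0, 0, 30, 0, 1, 0, 0, 30, 0, 1, 0, 0, 30, 0, 1])

```text
time_s: 5.57
tool_pos: [0.5156, -0.2062, 0.105]
tool_rot: [-73.3, 89.9, -17.3]
force: [-0.9, 0.3, -1.2]
grip_width: 0.0499
```

```bash
python3 snap.py s4 300,160,500,310 190,200,390,350
```

```text
5.5667 [ 0.5156 -0.2062  0.105 ] [-0.9  0.3 -1.2] 0.0499
```

View pics/s4.png

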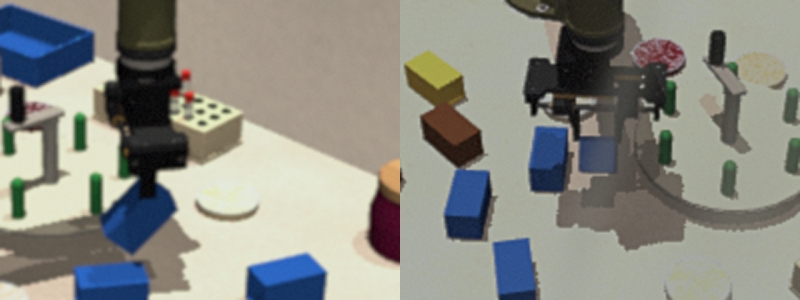

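Request:
servo_tool(rows=[0, 0, 41, 0, 1, 0, 0, 82, 0, 1, 0, 0, 82, 0, 1, 0, 0, 41, 0, 1, 0, 0, 0, 0, 1, 0, 0, 41, 0, 1, 0, 0, 82, 0, 1, 0, 0, 82, 0, 1])

```text
time_s: 6.33
tool_pos: [0.5177, -0.2069, 0.1913]
tool_rot: [-75.6, 89.6, -19.6]
force: [1.5, -0.0, 1.2]
grip_width: 0.0496
```

```bash
python3 snap.py s5 300,130,500,280 190,170,390,320
```

```text
6.3333 [ 0.5177 -0.2069  0.1913] [ 1.5 -0.   1.2] 0.0496
```

View pics/s5.png

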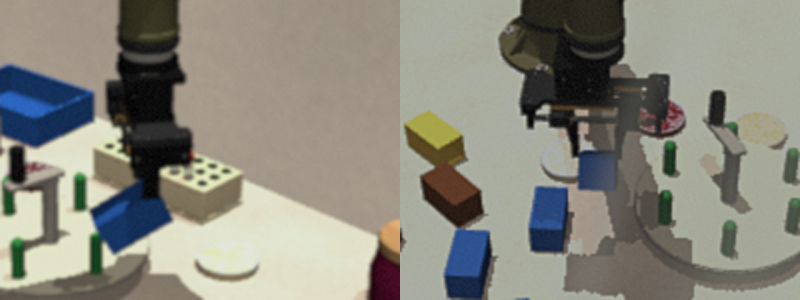

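```bash
cat > jar.py <<'E'
# pose of held jar: fit box (50x50x90) about grip, unknown tilt & along-axis offset, using cloud pts from scene+side
from h import *
from scipy.optimize import minimize
def held(jaw_deg, zmin=0.0):
    o=get_obs();g=o["tool_pos"]+np.array([0,0,.008])
    Q=[]
    for n in ("side","scene"):
        p=read_camera(n);W=cloud(p);m=blue(p["frame"])&(np.linalg.norm(W-g,axis=-1)<.125)
        m=cv2.erode(m.astype(np.uint8),np.ones((2,2)))>0
        q=W[m];Q.append(q);print(n,len(q),"z",np.percentile(q[:,2],[1,99]).round(3))
    Q=np.vstack(Q)-g
    j=np.radians(jaw_deg);e=np.array([np.cos(j),np.sin(j),0]);d=np.array([-e[1],e[0],0])  # d=mouth horiz dir
    def cost(v,full=False):
        t,s,dy,dl=v  # tilt of mouth axis below horizontal (rad), grip dist from mouth, perp offs, lateral
        a=np.cos(t)*d-np.array([0,0,np.sin(t)]);n=np.cross(a,e)
        X=np.stack([Q@a-(s-.045),Q@n-dy,Q@e-dl],-1);
        # sdf box
        k=np.abs(X)-np.array([.045,.025,.025])
        sd=np.linalg.norm(np.maximum(k,0),axis=1)+np.minimum(k.max(1),0)
        return np.minimum(np.abs(sd),.015).mean()
    best=min((minimize(cost,[t,.075,0,0],method="Nelder-Mead",options=dict(xatol=1e-4,fatol=1e-6,maxiter=800)) for t in np.radians([10,30,50,70,88])),key=lambda r:r.fun)
    t,s,dy,dl=best.x
    print("tilt below horiz %.1f deg, grip from mouth %.1f mm, perp %.1f lat %.1f, resid %.2f mm"%(np.degrees(t),s*1e3,dy*1e3,dl*1e3,best.fun*1e3), "g",(g*1e3).round(1))
    return best.x,g
if __name__=="__main__":
    import sys;held(float(sys.argv[1]))
E
python3 jar.py 56
```

```text
side 676 z [0.131 0.206]
scene 146 z [0.189 0.216]
tilt below horiz 51.3 deg, grip from mouth 67.9 mm, perp 14.3 lat -0.6, resid 2.32 mm g [ 516.4 -206.5  196. ]
```

```bash
python3 - <<'E'
from h import *
p=read_camera("side");W=cloud(p)
c=p["frame"][170:260,320:420];cv2.imwrite("pics/z5.png",cv2.resize(c,None,fx=6,fy=6,interpolation=cv2.INTER_CUBIC))
E
```

```text
(no output)
```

View pics/z5.png

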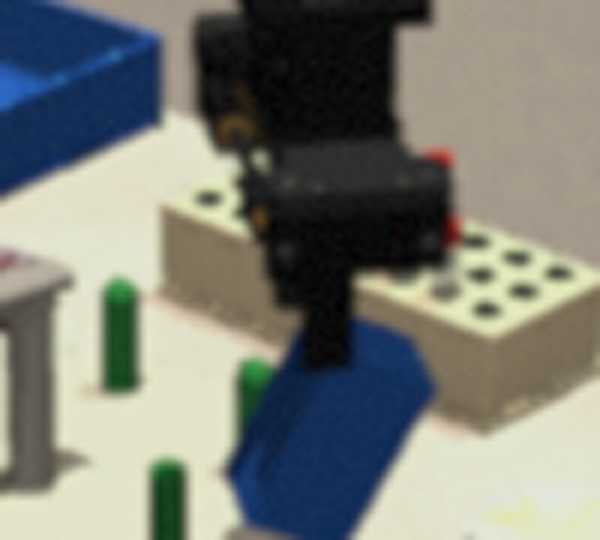

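Request:
servo_tool(rows=[5, 5, 2, 0, 1, 15, 15, 4, 0, 1, 30, 30, 4, 0, 1, 47, 47, 4, 0, 1, 65, 65, 4, 0, 1, 83, 83, 4, 0, 1, 101, 100, 4, -2, 1, 118, 117, 4, -2, 1, 128, 127, 4, -2, 1, 133, 132, 4, -2, 1], force=10)

```text
time_s: 7.42
tool_pos: [0.6494, -0.0699, 0.1894]
tool_rot: [46.4, 89.9, 100.7]
force: [-0.4, -0.6, -1.4]
grip_width: 0.0492
```

Request:
servo_tool(rows=[0, 0, 0, 0, 1, 0, 0, 0, 0, 1, 0, 0, 0, 0, 1])

```text
time_s: 7.67
tool_pos: [0.6473, -0.0758, 0.1902]
tool_rot: [-174.5, 89.9, -120.6]
force: [0.2, -0.3, -1.4]
grip_width: 0.0492
```

```bash
python3 jar.py 54; python3 snap.py s6 260,130,460,280 260,150,460,300;python3 - <<'E'
from h import *
o=get_obs();p=read_camera("wrist");cv2.imwrite("pics/w6.png",p["frame"])
W=wcloud(p,o);f=p["frame"]
for c,a,q in comps(green(f)&(W[...,2]>.05)&(W[...,2]<.12),W):
    t=q[q[:,2]>.085]
    if len(t)>20: print("wrist peg",c,a,rect(t))
for n in("scene","side"):
    p=read_camera(n);W=cloud(p);f=p["frame"]
    for c,a,q in comps(green(f)&(W[...,2]>.05)&(W[...,2]<.12)&(W[...,1]<.3),W):
        t=q[q[:,2]>.05]
        print(n,"peg",c,a,(t.mean(0)*1000).round(), "top(z>.095)",(q[q[:,2]>.092].mean(0)*1000).round(1))
E
```

```text
side 545 z [0.129 0.213]
scene 71 z [0.199 0.218]
tilt below horiz 61.5 deg, grip from mouth 67.4 mm, perp 19.7 lat -0.3, resid 2.47 mm g [647.3 -75.8 198.2]
7.7667 [ 0.6474 -0.0759  0.1904] [ 0.2 -0.3 -0.8] 0.0492
wrist peg [213.  12.] 713 (array([445. , -35.5]), array([18.3, 13.5]), 55.6)
wrist peg [441.  13.] 739 (array([555. , 117.1]), array([19.1, 14.4]), 51.4)
wrist peg [212. 137.] 707 (array([530.4, -98. ]), array([18.4, 18. ]), 50.2)
wrist peg [442. 137.] 735 (array([641.1,  54.2]), array([17.8, 18.6]), 35.7)
wrist peg [328. 193.] 307 (array([625. , -50.1]), array([18. ,  6.6]), 53.6)
scene peg [324. 249.] 63 [448. -39.  74.] top(z>.095) [449.2 -36.1  95.3]
scene peg [322. 272.] 74 [ 537. -104.   80.] top(z>.095) [ 535.9 -102.5   98.9]
scene peg [387. 271.] 19 [645.  52.  99.] top(z>.095) [644.6  51.7  98.9]
side peg [340. 225.] 67 [635.  48.  77.] top(z>.095) [635.5  47.7  98. ]
side peg [304. 230.] 39 [545. 112.  66.] top(z>.095) [nan nan nan]
side peg [362. 239.] 81 [624. -60.  75.] top(z>.095) [623.2 -60.   96.8]
side peg [287. 242.] 78 [447.  68.  79.] top(z>.095) [447.9  69.2  96.9]
side peg [347. 254.] 90 [ 524. -105.   80.] top(z>.095) [ 525.3 -104.9   98.2]
side peg [309. 258.] 99 [436. -42.  76.] top(z>.095) [436.6 -41.3  96.6]<stdin>:11: RuntimeWarning: Mean of empty slice.
  ret = um.true_divide(
```

View pics/s6.png

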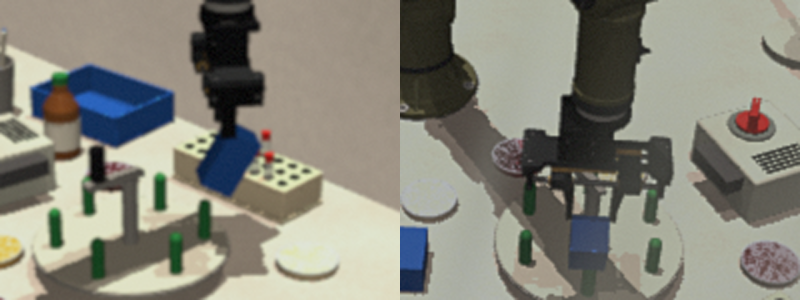

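View pics/w6.png

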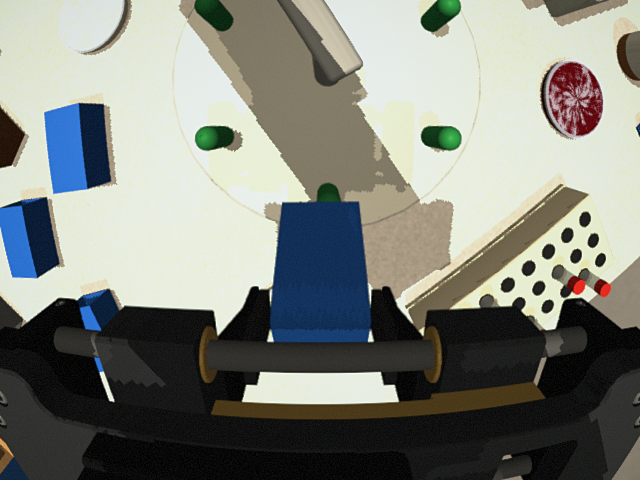

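Request:
servo_tool(rows=[-4, 8, 0, 0, 1, -4, 8, 0, 0, 1, -5, 9, -12, 0, 1, -8, 11, -24, 0, 1, -11, 13, -36, 0, 1, -11, 13, -36, 0, 1])

```text
time_s: 8.52
tool_pos: [0.6339, -0.0603, 0.1497]
tool_rot: [119.3, 89.6, 173.3]
force: [-1.5, 0.8, -2.6]
grip_width: 0.0493
```

```bash
python3 jar.py 54; python3 snap.py s7 300,150,420,240 290,190,410,280
```

```text
side 521 z [0.087 0.173]
scene 26 z [0.166 0.18 ]
tilt below horiz 60.8 deg, grip from mouth 67.4 mm, perp 20.6 lat -0.4, resid 2.67 mm g [633.9 -60.3 157.7]
8.6167 [ 0.636  -0.061   0.1527] [ 0.4 -1.8 -0.6] 0.0491
```

View pics/s7.png

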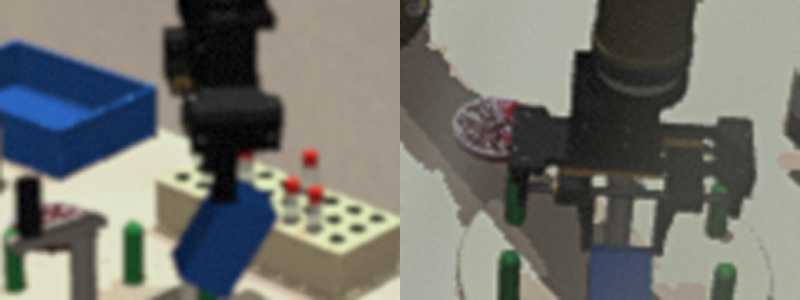

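Request:
servo_tool(rows=[-4, 3, -3, 0, 1, -8, 6, -6, 0, 1, -12, 9, -9, 0, 1, -16, 12, -12, 0, 1, -20, 15, -15, 0, 1, -20, 15, -15, 0, 1], force=3)

```text
time_s: 9.22
tool_pos: [0.6157, -0.0448, 0.1384]
tool_rot: [109.5, 89.9, 163.6]
force: [0.4, 0.1, -1.4]
grip_width: 0.0496
```

```bash
python3 jar.py 54; python3 snap.py s8 300,150,420,240 290,190,410,280
```

```text
side 487 z [0.074 0.164]
scene 22 z [0.157 0.166]
tilt below horiz 79.0 deg, grip from mouth 69.5 mm, perp 23.8 lat -0.3, resid 2.67 mm g [615.7 -44.8 146.4]
9.3167 [ 0.6168 -0.0459  0.1391] [ 0.4  0.1 -1.2] 0.0498
```

View pics/s8.png

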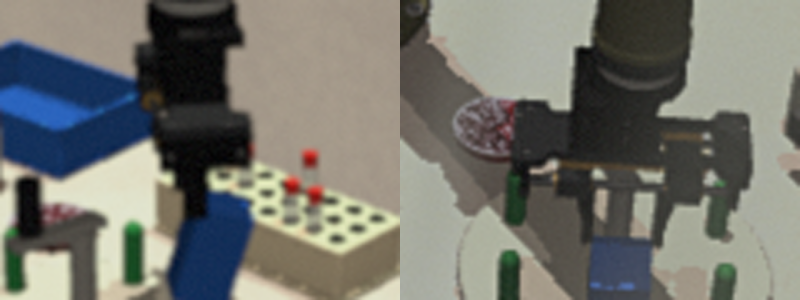

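Request:
servo_tool(rows=[-3, 2, -8, 0, 1, -5, 4, -16, 0, 1, -5, 4, -24, 0, 1, -5, 4, -24, 0, 1, -5, 4, -24, 0, 0.25, -5, 4, -24, 0, 0.25, -5, 4, -24, 0, 0.25, -5, 4, -24, 0, 0.25])

```text
time_s: 10.08
tool_pos: [0.6125, -0.0421, 0.1158]
tool_rot: [-55.1, 89.9, -1.2]
force: [0.3, 0.8, 1.3]
grip_width: 0.0633
```

```bash
python3 jar.py 54; python3 snap.py s9 300,150,420,240 290,190,410,280
```

```text
side 460 z [0.044 0.132]
10.1833 [ 0.6124 -0.0421  0.1157] [-0.8  0.2 -0.5] 0.0648Traceback (most recent call last):
  File "jar.py", line 26, in <module>
    import sys;held(float(sys.argv[1]))
               ~~~~^^^^^^^^^^^^^^^^^^^^
  File "jar.py", line 10, in held
    q=W[m];Q.append(q);print(n,len(q),"z",np.percentile(q[:,2],[1,99]).round(3))
                                          ~~~~~~~~~~~~~^^^^^^^^^^^^^^^
    return _quantile_unchecked(
        a, q, axis, out, overwrite_input, method, keepdims, weights)
    return _ureduce(a,
                    func=_quantile_ureduce_func,
    ...<5 lines>...
                    overwrite_input=overwrite_input,
                    method=method)
    r = func(a, **kwargs)
    result = _quantile(arr,
                       quantiles=q,
    ...<2 lines>...
                       out=out,
                       weights=wgt)
    slices_having_nans = np.isnan(arr[-1, ...])
                                  ~~~^^^^^^^^^
IndexError: index -1 is out of bounds for axis 0 with size 0
```

View pics/s9.png

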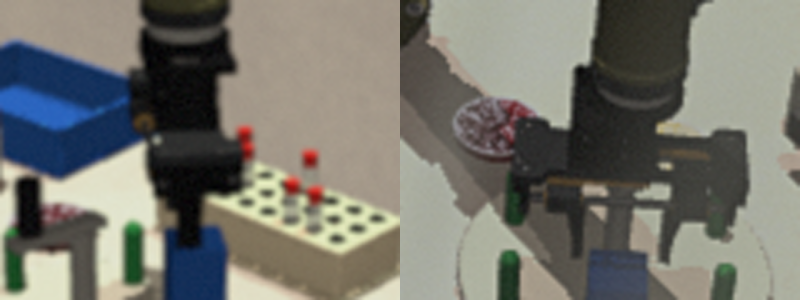

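Request:
servo_tool(rows=[0, 0, 40, 0, 0.2, 0, 0, 80, 0, 0, 0, -40, 85, 0, 0, 5, -80, 85, 5, 0, 10, -120, 85, 10, 0, 15, -160, 85, 15, 0, 21, -200, 85, 15, 0, 21, -240, 85, 15, 0, 21, -280, 85, 15, 0, 21, -310, 85, 15, 0])

```text
time_s: 11.12
tool_pos: [0.6318, -0.3567, 0.1999]
tool_rot: [-178.4, 89.9, -109.5]
force: [0.3, -0.2, -0.1]
grip_width: 0.0868
```

Request:
servo_tool(rows=[0, -25, 0, 0, 0, 0, -47, 0, 0, 0, 0, -47, 0, 0, 0, 0, -47, 0, 0, 0])

```text
time_s: 11.45
tool_pos: [0.6321, -0.4007, 0.1995]
tool_rot: [100.0, 89.9, 168.8]
force: [0.3, 0.4, -0.4]
grip_width: 0.0873
```

```bash
cat > look.py <<'E'
from h import *
import sys
o=get_obs();p=read_camera("wrist");cv2.imwrite(f"pics/{sys.argv[1]}_w.png",p["frame"]);print(o["time_s"],o["tool_pos"].round(4),o["tool_rot"].round(1),o["qpos"].round(1))
W=wcloud(p,o);f=p["frame"];P=plane(p,.05,o)
R=Ro.from_euler('xyz',o["tool_rot"],degrees=True).as_matrix();print("jaw dir",np.degrees(np.arctan2(R[1,2],R[0,2])).round(1))
for c,a,q in comps(blue(f)&(abs(W[...,2]-.05)<.004),P,300): print("wrist jar",c,a,rect(q))
for n in("scene","side"):
    p=read_camera(n);W=cloud(p);f=p["frame"]
    cv2.imwrite(f"pics/{sys.argv[1]}_{n}.png",f)
    for c,a,q in comps(cv2.erode((blue(f)&(abs(W[...,2]-.05)<.006)&(W[...,1]<.1)&(W[...,0]<.8)&(np.hypot(W[...,0]-.5415,W[...,1]-.006)>.15)).astype(np.uint8),np.ones((2,2))),W,80): print(n,"lying jar",c,a,rect(q))
    for c,a,q in comps(blue(f)&(abs(W[...,2]-.13)<.006)&(W[...,0]<.75),W,30): print(n,"upright top",c,a,rect(q),np.median(q[:,2]).round(4))
    for c,a,q in comps(green(f)&(W[...,2]>.05)&(W[...,2]<.12)&(W[...,1]<.3),W): print(n,"peg",c,(q[q[:,2]>.06].mean(0)*1000).round())
E
python3 look.py l1
```

```text
11.45 [ 0.6321 -0.4007  0.1995] [100.   89.9 168.8] [32.8 30.8 -4.  65.7  2.1 83.6 98. ]
jaw dir 68.8
wrist jar [261.  38.] 4230 (array([ 450.7, -386.7]), array([50.5, 79.9]), 55.1)
wrist jar [323. 182.] 5200 (array([ 599.7, -384.8]), array([49.2, 89.8]), 68.3)
scene lying jar [224. 299.] 238 (array([ 452.5, -385.4]), array([45.9, 88.9]), 54.2)
scene lying jar [247. 334.] 394 (array([ 604.3, -385.8]), array([45.3, 90.5]), 69.5)
scene upright top [355. 271.] 200 (array([619.6, -48. ]), array([46.2, 55.4]), 55.4) 0.1294
scene peg [325. 248.] [448. -39.  84.]
scene peg [322. 272.] [ 536. -104.   85.]
side lying jar [444. 296.] 333 (array([ 597.4, -390.7]), array([52.3, 88.9]), 70.9)
side lying jar [356. 299.] 343 (array([ 420.7, -245.5]), array([50.8, 85.5]), 58.7)
side lying jar [403. 319.] 401 (array([ 443.7, -387.7]), array([53.7, 86.8]), 55.7)
side upright top [358. 222.] 158 (array([617.9, -50.6]), array([64.9, 49.7]), 51.5) 0.1294
side peg [340. 224.] [635.  48.  83.]
side peg [304. 230.] [545. 113.  72.]
side peg [287. 243.] [447.  68.  82.]
side peg [348. 255.] [ 524. -106.   85.]
side peg [308. 257.] [435. -41.  85.]
```

View pics/l1_scene.png

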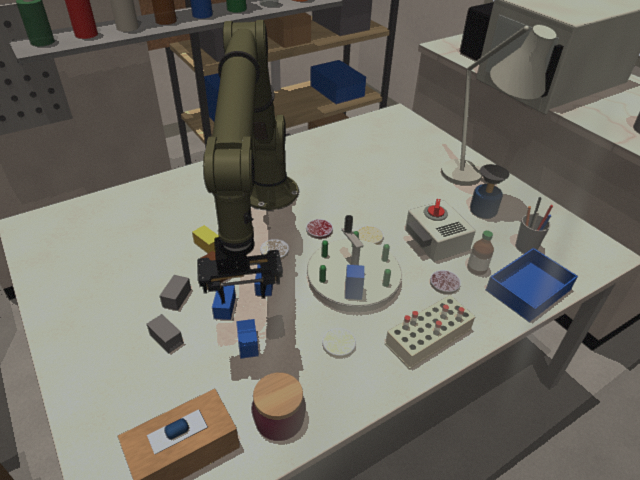

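Request:
servo_tool(rows=[0, 0, -41, 0, 0, 0, 0, -82, 0, 0, 2, 1, -123, 0, 0, 2, 1, -155, 0, 0, 2, 1, -180, 0, 0, 2, 1, -180, 0, 0, 2, 1, -180, 0, 1, 2, 1, -180, 0, 1, 2, 1, -180, 0, 1, 2, 1, -180, 0, 1])

```text
time_s: 12.43
tool_pos: [0.6368, -0.3988, 0.0234]
tool_rot: [-98.0, 89.7, -29.0]
force: [-0.3, -0.7, 0.7]
grip_width: 0.0677
```

Request:
servo_tool(rows=[0, 0, 0, 0, 1, 0, 0, 0, 0, 1, 0, 0, 0, 0, 1, -2, 1, 8, 0, 1, -6, 3, 16, 0, 1, -10, 5, 24, 0, 1, -14, 6, 32, 0, 1, -18, 7, 40, 0, 1, -20, 8, 48, 0, 1, -22, 9, 56, 0, 1])

```text
time_s: 13.27
tool_pos: [0.6127, -0.3891, 0.0773]
tool_rot: [-101.9, 90.0, -32.9]
force: [0.9, 0.2, -1.7]
grip_width: 0.05
```

```bash
python3 jar.py 68.6; python3 snap.py s10 370,220,490,310 190,250,310,340
```

```text
side 772 z [0.017 0.104]
scene 313 z [0.082 0.108]
tilt below horiz 59.5 deg, grip from mouth 66.5 mm, perp 16.3 lat -0.3, resid 2.03 mm g [ 612.7 -389.1   85.3]
13.3667 [ 0.6139 -0.3896  0.0788] [ 0.   0.1 -0.8] 0.05
```

View pics/s10.png

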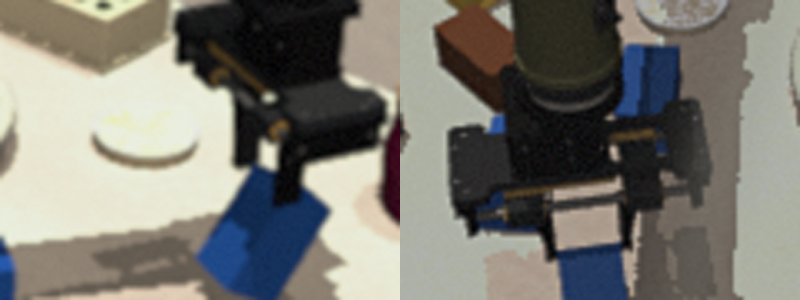

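Request:
servo_tool(rows=[0, 0, 10, 0, 1, 0, 0, 25, -3, 1, 0, 0, 45, -9, 1, 0, 10, 65, -16, 1, -5, 25, 85, -23, 1, -12, 45, 105, -30, 1, -20, 65, 113, -37, 1, -30, 90, 113, -44, 1, -40, 115, 113, -51, 1, -50, 140, 113, -58, 1], force=10)

```text
time_s: 14.3
tool_pos: [0.5626, -0.2478, 0.1895]
tool_rot: [27.3, 90.0, 38.0]
force: [0.1, 0.0, -1.6]
grip_width: 0.0492
```

Request:
servo_tool(rows=[-10, 25, 0, -7, 1, -18, 50, 0, -14, 1, -25, 75, 0, -17, 1, -32, 95, 0, -17, 1, -36, 110, 0, -17, 1, -36, 115, 0, -17, 1, -36, 115, 0, -17, 1, -36, 115, 0, -17, 1])

```text
time_s: 14.97
tool_pos: [0.5273, -0.135, 0.1894]
tool_rot: [-60.5, 89.9, -66.6]
force: [-0.3, 0.1, -0.8]
grip_width: 0.0491
```

```bash
python3 jar.py -6; python3 look.py l2
```

```text
side 689 z [0.119 0.217]
scene 241 z [0.125 0.206]
tilt below horiz 60.5 deg, grip from mouth 68.9 mm, perp 17.4 lat -0.5, resid 1.68 mm g [ 527.3 -135.   197.4]
15.0667 [ 0.5271 -0.1358  0.1891] [-86.5  90.  -92.6] [12.2  5.9 -0.6 99.   0.1 75.1  5.4]
jaw dir -6.1
wrist jar [218. 311.] 686 (array([ 407.2, -216.7]), array([40. , 38.5]), 46.6)
scene lying jar [265. 275.] 289 (array([ 427.2, -240. ]), array([45.2, 92.5]), 55.8)
scene lying jar [224. 297.] 309 (array([ 450.7, -384.6]), array([46.2, 90.3]), 56.2)
scene upright top [357. 270.] 142 (array([622.6, -47.1]), array([40.6, 53.2]), 54.4) 0.13
scene peg [324. 247.] [447. -40.  85.]
scene peg [322. 273.] [ 538. -104.   83.]
side lying jar [356. 298.] 350 (array([ 422.8, -243.4]), array([55.8, 84.7]), 54.0)
side lying jar [402. 319.] 422 (array([ 442.4, -388.4]), array([56.3, 86.7]), 56.5)
side upright top [355. 244.] 50 (array([ 518.5, -139.8]), array([27.9, 57.3]), 49.4) 0.1301
side peg [340. 224.] [636.  49.  81.]
side peg [304. 230.] [545. 112.  72.]
side peg [287. 242.] [447.  68.  83.]
side peg [348. 257.] [ 524. -105.   78.]
side peg [309. 258.] [436. -42.  83.]
```

View pics/l2_w.png

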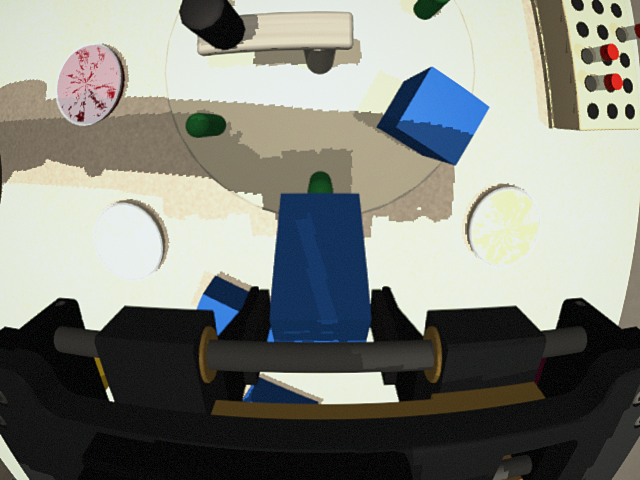

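Request:
servo_tool(rows=[1, 14, 0, 0, 1, 1, 14, 0, 0, 1, 1, 15, -12, 0, 1, 2, 18, -24, 0, 1, 2, 21, -36, 0, 1, 2, 22, -36, 0, 1])

```text
time_s: 15.72
tool_pos: [0.5265, -0.1114, 0.1491]
tool_rot: [175.5, 89.6, 169.5]
force: [-0.8, -0.5, -2.5]
grip_width: 0.0494
```

Request:
servo_tool(rows=[0, 4, -3, 0, 1, 1, 8, -6, 0, 1, 1, 13, -9, 0, 1, 2, 18, -12, 0, 1, 2, 24, -15, 0, 1, 2, 25, -15, 0, 1], force=3)

```text
time_s: 16.22
tool_pos: [0.5309, -0.0852, 0.1377]
tool_rot: [131.4, 89.9, 125.5]
force: [0.2, -0.0, -1.2]
grip_width: 0.0497
```

```bash
python3 jar.py -6; python3 snap.py s11 290,170,410,260 260,190,380,280
```

```text
side 907 z [0.059 0.166]
scene 443 z [0.077 0.169]
tilt below horiz 74.6 deg, grip from mouth 68.2 mm, perp 23.0 lat -0.2, resid 3.79 mm g [530.9 -85.2 145.7]
16.3167 [ 0.531  -0.0864  0.1382] [-1.3 -0.1 -1. ] 0.0497
```

View pics/s11.png

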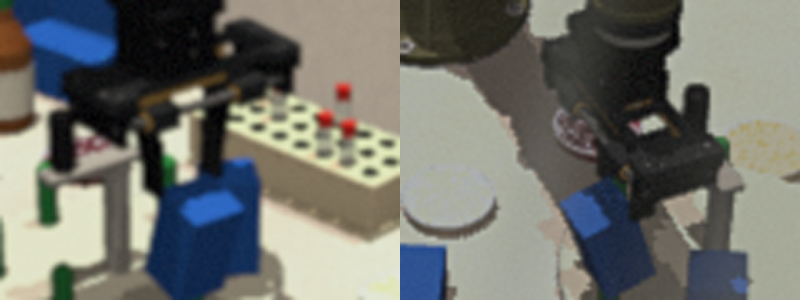

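Request:
servo_tool(rows=[0, 3, -6, 0, 1, 1, 6, -12, 0, 1, 1, 7, -18, 0, 1, 1, 7, -23, 0, 1, 1, 7, -23, 0, 1])

```text
time_s: 16.83
tool_pos: [0.5309, -0.0798, 0.1134]
tool_rot: [-178.2, 89.8, 175.9]
force: [-0.6, -0.9, -1.8]
grip_width: 0.05
```

```bash
python3 snap.py s12 290,170,410,260 260,190,380,280
```

```text
16.8333 [ 0.5309 -0.0798  0.1134] [-0.6 -0.9 -1.8] 0.05
```

View pics/s12.png

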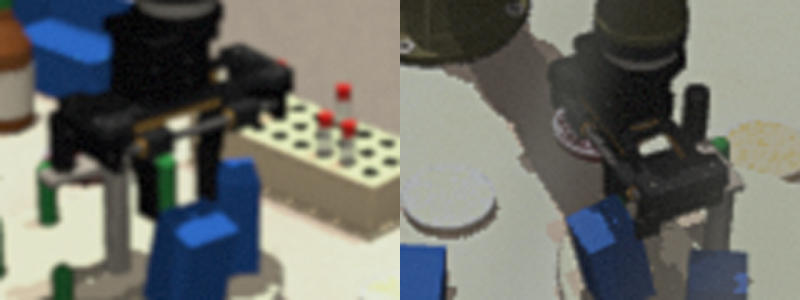

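Request:
servo_tool(rows=[0, 0, 0, 0, 0.25, 0, 0, 0, 0, 0.25, 0, 0, 0, 0, 0.25, 0, 0, 0, 0, 0.25, 0, 0, 20, 0, 0.2, 0, 0, 60, 0, 0.1, 0, -20, 90, 0, 0, 0, -60, 90, 0, 0, 0, -100, 90, 0, 0])

```text
time_s: 17.68
tool_pos: [0.5343, -0.1799, 0.2087]
tool_rot: [-6.5, 89.6, -12.3]
force: [0.1, -0.9, -1.0]
grip_width: 0.0849
```

```bash
python3 look.py l3
```

```text
17.6833 [ 0.5343 -0.1799  0.2087] [ -6.5  89.6 -12.3] [14.6  7.3  1.5 95.2 -0.2 77.2 10.4]
jaw dir -5.7
wrist jar [221. 282.] 3067 (array([ 424.6, -239.4]), array([51. , 89.5]), 56.2)
wrist jar [264. 390.] 2069 (array([ 445.8, -382.1]), array([51.2, 89.8]), 55.0)
scene lying jar [264. 275.] 288 (array([ 430.2, -241.9]), array([44.7, 92.7]), 56.4)
scene lying jar [223. 297.] 348 (array([ 449.8, -384.3]), array([46.2, 90.3]), 55.8)
scene upright top [326. 258.] 212 (array([531.1, -89.5]), array([51.5, 55.9]), 84.2) 0.1295
scene upright top [355. 271.] 206 (array([621.2, -49.8]), array([46.4, 54.6]), 53.4) 0.1297
scene peg [355. 233.] [455.  72.  98.]
scene peg [325. 245.] [448. -39.  90.]
scene peg [387. 271.] [645.  52. 100.]
side lying jar [356. 298.] 353 (array([ 422.5, -245. ]), array([55.8, 86. ]), 56.2)
side lying jar [403. 319.] 406 (array([ 442.6, -388.4]), array([54.2, 86.1]), 53.8)
side upright top [358. 223.] 141 (array([618. , -51.4]), array([62.7, 49.2]), 54.3) 0.129
side upright top [345. 237.] 189 (array([528.2, -90.4]), array([58.6, 56. ]), 77.5) 0.1291
side peg [339. 224.] [636.  49.  82.]
side peg [304. 230.] [545. 113.  72.]
side peg [287. 243.] [447.  68.  82.]
side peg [308. 257.] [436. -41.  84.]
```

View pics/l3_w.png

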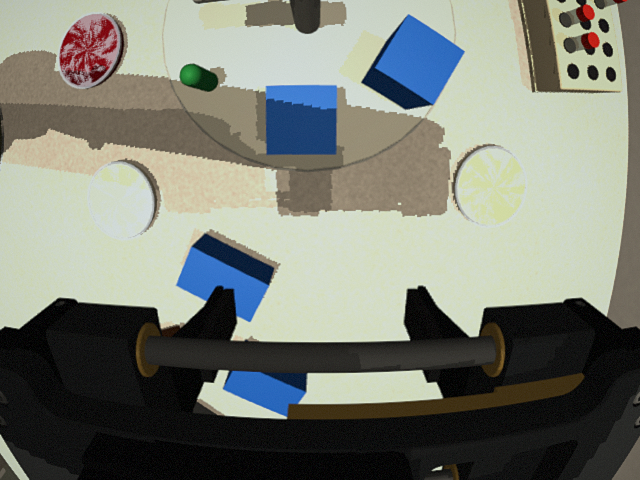

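View pics/l3_side.png

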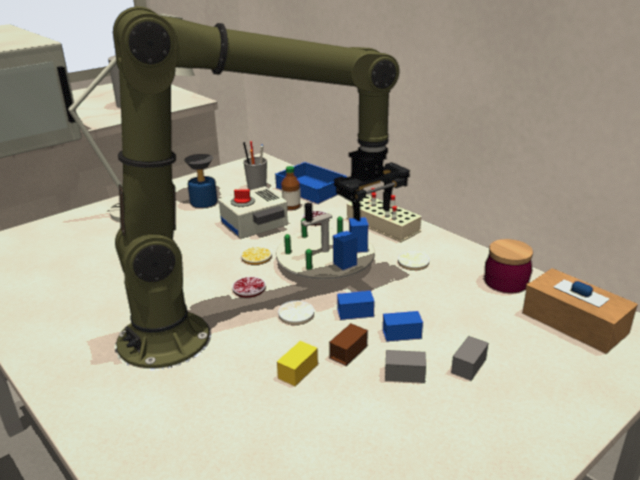

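Request:
servo_tool(rows=[-10, -10, 0, 7, 0, -20, -20, 0, 14, 0, -30, -30, 0, 21, 0, -40, -40, 0, 28, 0, -50, -50, 0, 35, 0, -60, -60, 0, 42, 0, -70, -70, -20, 49, 0, -78, -83, -40, 56, 0, -78, -83, -40, 62, 0, -78, -83, -40, 62, 0])

```text
time_s: 18.67
tool_pos: [0.453, -0.2623, 0.1639]
tool_rot: [86.0, 89.9, 142.1]
force: [0.0, -0.2, -0.1]
grip_width: 0.0873
```

```bash
python3 look.py l4|head -6
```

```text
18.6667 [ 0.453  -0.2623  0.1639] [ 86.   89.9 142.1] [ 23.6   4.3   3.8 103.7  -0.3  72.2  83.6]
jaw dir 56.1
wrist jar [322. 187.] 6391 (array([ 424.1, -240.3]), array([49.6, 89. ]), 56.1)
wrist jar [202. 275.] 2535 (array([ 437.7, -377.8]), array([50.5, 71.6]), 55.0)
scene lying jar [264. 275.] 289 (array([ 429. , -241.5]), array([44.8, 90.9]), 55.9)
scene lying jar [224. 297.] 355 (array([ 449.9, -384.7]), array([45.9, 89.8]), 55.8)
```

Request:
servo_tool(rows=[1, 0, -40, 0, 0, 2, 0, -80, 0, 0, 2, 0, -115, 0, 0, 2, 0, -144, 0, 0, 2, 0, -144, 0, 0, 2, 0, -144, 0, 1, 2, 0, -144, 0, 1, 2, 0, -144, 0, 1, 2, 0, -144, 0, 1, 2, 0, -144, 0, 1])

```text
time_s: 19.65
tool_pos: [0.4573, -0.2636, 0.023]
tool_rot: [-80.5, 89.8, -24.5]
force: [0.9, -0.6, -0.4]
grip_width: 0.0614
```

Request:
servo_tool(rows=[0, 0, 0, 0, 1, 0, 0, 0, 0, 1, 0, 0, 0, 0, 1, -2, 1, 8, 0, 1, -5, 3, 16, 0, 1, -9, 6, 24, 0, 1, -12, 8, 32, 0, 1, -15, 10, 40, 0, 1, -18, 12, 48, 0, 1, -20, 13, 56, 0, 1])

```text
time_s: 20.48
tool_pos: [0.4357, -0.2497, 0.0782]
tool_rot: [-67.5, 90.0, -11.5]
force: [-0.2, -0.2, -1.4]
grip_width: 0.0498
```

```bash
python3 jar.py 56; python3 snap.py s13 290,230,410,320 210,220,330,310
```

```text
side 789 z [0.013 0.097]
scene 293 z [0.043 0.109]
tilt below horiz 59.1 deg, grip from mouth 68.2 mm, perp 16.7 lat -0.5, resid 3.81 mm g [ 435.7 -249.7   86.2]
20.5833 [ 0.4369 -0.2505  0.0791] [ 0.3 -0.8 -1.2] 0.0497
```

View pics/s13.png

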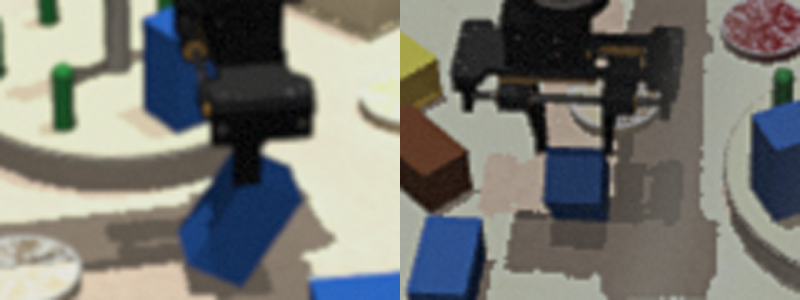

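Request:
servo_tool(rows=[0, 0, 10, 0, 1, 5, 0, 30, 0, 1, 15, 0, 55, 4, 1, 35, 5, 80, 9, 1, 60, 10, 105, 14, 1, 90, 20, 125, 19, 1, 120, 35, 135, 24, 1, 150, 50, 138, 29, 1, 180, 70, 138, 34, 1, 205, 95, 138, 39, 1], force=10)

```text
time_s: 21.52
tool_pos: [0.6427, -0.1559, 0.2154]
tool_rot: [-157.6, 89.9, -62.5]
force: [-0.2, -0.1, -0.9]
grip_width: 0.0492
```

Request:
servo_tool(rows=[20, 28, 0, 5, 1, 38, 58, 0, 10, 1, 50, 90, 0, 15, 1, 55, 122, 0, 19, 1, 55, 154, 0, 19, 1, 50, 182, 0, 19, 1, 42, 205, 0, 19, 1, 35, 218, 0, 19, 1, 35, 218, 0, 19, 1, 35, 218, 0, 19, 1])

```text
time_s: 22.35
tool_pos: [0.6758, 0.0629, 0.2153]
tool_rot: [153.1, 90.0, -92.8]
force: [0.9, -1.0, -0.7]
grip_width: 0.0491
```

```bash
python3 jar.py 114; python3 look.py l5
```

```text
side 498 z [0.163 0.24 ]
scene 103 z [0.217 0.233]
tilt below horiz 55.5 deg, grip from mouth 69.5 mm, perp 17.9 lat -0.7, resid 2.68 mm g [675.8  62.9 223.3]
22.45 [0.6765 0.0601 0.2152] [164.7  89.9 -81.4] [  1.5  22.  -12.2  76.6   4.7  81.8 103.4]
jaw dir 113.8
scene lying jar [224. 297.] 333 (array([ 450.5, -383.9]), array([46.1, 90.2]), 55.7)
scene upright top [326. 258.] 223 (array([532.3, -89.3]), array([51.6, 53.5]), 82.6) 0.1293
scene upright top [355. 271.] 207 (array([621.2, -49.7]), array([46.1, 58.4]), 54.7) 0.1296
scene peg [325. 245.] [447. -38.  90.]
side lying jar [403. 319.] 414 (array([ 443.6, -388.3]), array([53.6, 86.7]), 55.5)
side upright top [358. 222.] 165 (array([619.9, -49.8]), array([62.5, 49.1]), 52.6) 0.1291
side upright top [345. 237.] 194 (array([529.2, -90.1]), array([57.6, 53.4]), 84.2) 0.129
side peg [339. 225.] [636.  49.  80.]
side peg [304. 231.] [546. 113.  72.]
side peg [287. 243.] [447.  67.  83.]
side peg [308. 257.] [435. -42.  84.]
```

View pics/l5_w.png

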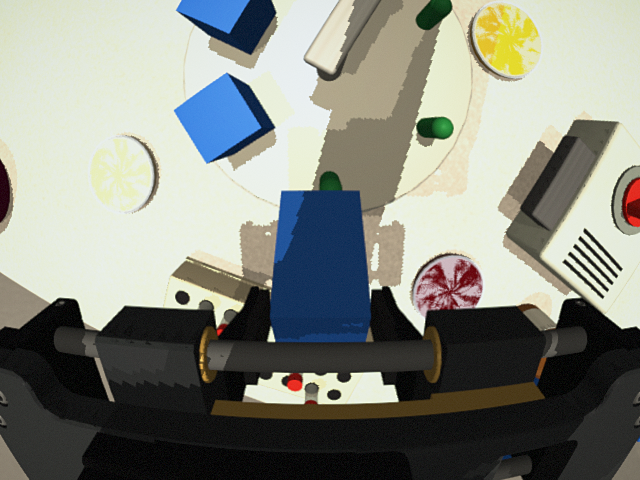

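Request:
servo_tool(rows=[-8, 0, -10, 0, 1, -16, -1, -22, 0, 1, -16, -1, -25, 0, 1, -17, -1, -37, 0, 1, -21, -3, -49, 0, 1, -26, -5, -61, 0, 1, -26, -5, -61, 0, 1, -26, -5, -61, 0, 1])

```text
time_s: 23.27
tool_pos: [0.6501, 0.0575, 0.1536]
tool_rot: [69.3, 90.0, -176.7]
force: [0.3, 0.4, -1.3]
grip_width: 0.049
```

Request:
servo_tool(rows=[-4, -2, -3, 0, 1, -9, -4, -6, 0, 1, -14, -6, -9, 0, 1, -19, -8, -12, 0, 1, -24, -11, -15, 0, 1, -26, -12, -15, 0, 1], force=3)

```text
time_s: 23.77
tool_pos: [0.6228, 0.0452, 0.1385]
tool_rot: [84.1, 89.9, -161.9]
force: [0.4, 0.9, -2.4]
grip_width: 0.0497
```

```bash
python3 jar.py 114; python3 snap.py s14 290,150,410,240 300,190,420,280
```

```text
side 691 z [0.078 0.167]
scene 172 z [0.125 0.158]
tilt below horiz 79.3 deg, grip from mouth 69.8 mm, perp 22.6 lat -0.1, resid 8.08 mm g [622.8  45.2 146.5]
23.8667 [0.6236 0.0454 0.1392] [ 0.   0.3 -1.5] 0.0501
```

View pics/s14.png

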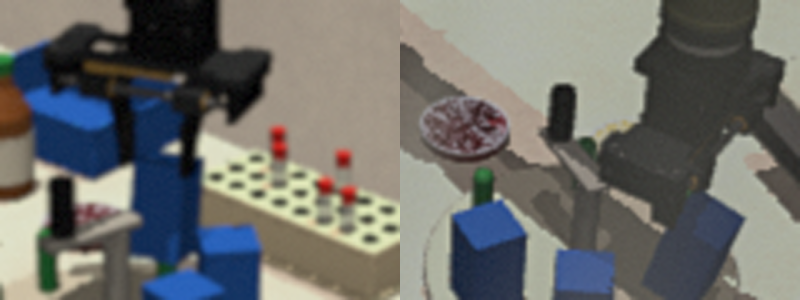

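Request:
servo_tool(rows=[-3, -1, -6, 0, 1, -6, -2, -12, 0, 1, -6, -3, -18, 0, 1, -6, -3, -23, 0, 1, -6, -3, -23, 0, 1, -6, -3, -23, 0, 0.25, -6, -3, -23, 0, 0.25, -6, -3, -23, 0, 0.25, -6, -3, -23, 0, 0.25])

```text
time_s: 24.72
tool_pos: [0.6185, 0.0431, 0.1168]
tool_rot: [-105.3, 89.9, 8.7]
force: [-0.2, -0.5, -0.4]
grip_width: 0.0635
```

```bash
python3 snap.py s15 290,150,410,240 300,190,420,280
```

```text
24.7167 [0.6185 0.0431 0.1168] [-0.2 -0.5 -0.4] 0.0635
```

View pics/s15.png

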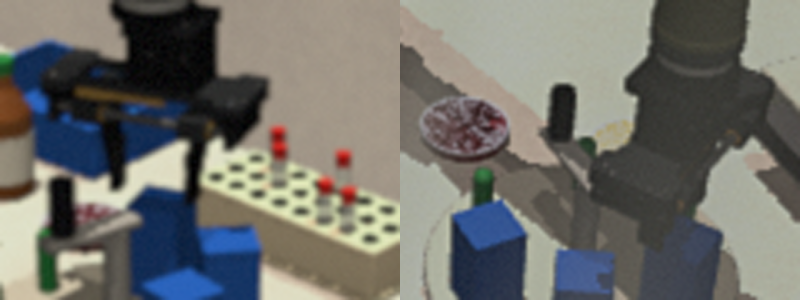

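Request:
servo_tool(rows=[0, 0, 30, 0, 0.2, 0, 0, 65, 0, 0.1, 2, 0, 95, 0, 0, 5, -30, 95, -7, 0, 5, -65, 95, -14, 0, 5, -105, 95, -21, 0, -10, -140, 95, -28, 0, -30, -175, 95, -35, 0, -50, -210, 95, -42, 0, -70, -245, 95, -49, 0])

```text
time_s: 25.65
tool_pos: [0.547, -0.2036, 0.2114]
tool_rot: [-64.2, 90.0, 0.5]
force: [1.5, -0.8, 0.2]
grip_width: 0.087
```

Request:
servo_tool(rows=[-15, -35, 0, -7, 0, -30, -70, 0, -10, 0, -45, -105, 0, -10, 0, -58, -140, -20, -10, 0, -67, -170, -40, -10, 0, -71, -195, -50, -10, 0, -71, -205, -50, -10, 0, -71, -205, -50, -10, 0])

```text
time_s: 26.32
tool_pos: [0.4755, -0.4097, 0.1607]
tool_rot: [146.8, 89.9, -158.4]
force: [-0.4, -0.4, 0.1]
grip_width: 0.0869
```

```bash
python3 look.py l6
```

```text
26.3167 [ 0.4755 -0.4097  0.1607] [ 146.8   89.9 -158.4] [30.  16.7 10.2 89.8 -3.  73.8 95.3]
jaw dir 54.7
wrist jar [324. 184.] 6548 (array([ 445.5, -383.7]), array([49.6, 88.6]), 54.9)
scene lying jar [223. 297.] 338 (array([ 450.3, -384.4]), array([45.2, 90.3]), 55.6)
scene upright top [326. 258.] 218 (array([531.6, -89.3]), array([51.5, 55.2]), 82.5) 0.1295
scene upright top [385. 261.] 187 (array([632.7,  49. ]), array([47.8, 52.6]), 22.3) 0.1294
scene upright top [355. 271.] 204 (array([620.5, -48.9]), array([46.1, 53.2]), 55.5) 0.1294
scene peg [325. 245.] [447. -39.  90.]
side lying jar [403. 319.] 411 (array([ 443.5, -386.5]), array([58.2, 85.4]), 54.8)
side upright top [339. 211.] 141 (array([630.5,  45.9]), array([61.5, 53.2]), 30.1) 0.1289
side upright top [358. 222.] 166 (array([619.1, -49.6]), array([61.3, 49. ]), 53.6) 0.1287
side upright top [345. 237.] 196 (array([529.9, -87.4]), array([58. , 56.7]), 88.3) 0.1289
side peg [304. 230.] [545. 112.  71.]
side peg [287. 243.] [447.  68.  83.]
side peg [308. 257.] [436. -41.  84.]
```

View pics/l6_w.png

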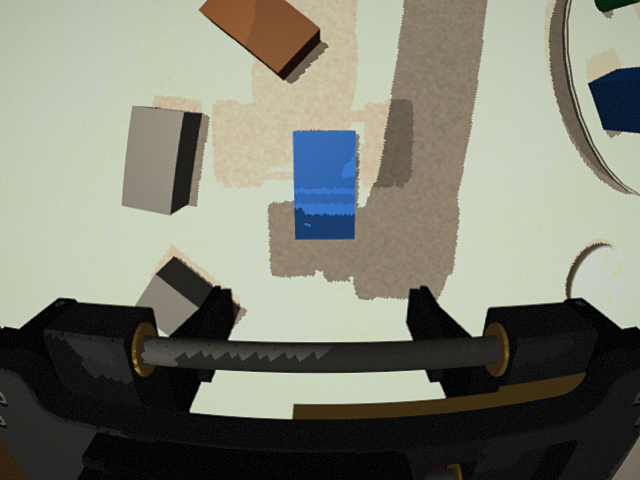

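View pics/l6_scene.png

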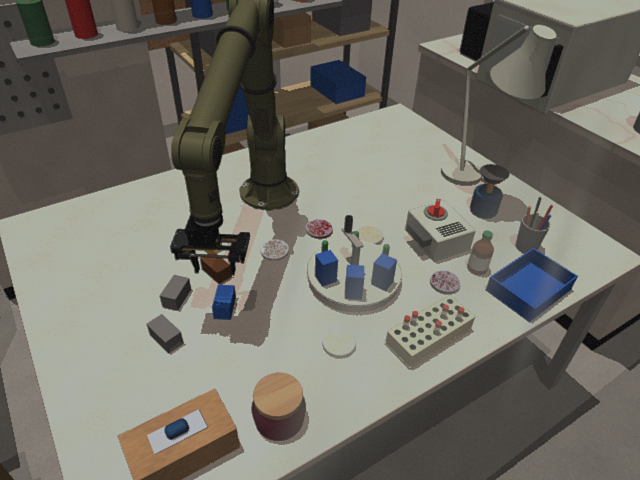

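Request:
servo_tool(rows=[1, 2, -40, 0, 0, 1, 2, -80, 0, 0, 1, 2, -112, 0, 0, 1, 2, -141, 0, 0, 1, 2, -141, 0, 0, 1, 2, -141, 0, 1, 1, 2, -141, 0, 1, 1, 2, -141, 0, 1, 1, 2, -141, 0, 1, 1, 2, -141, 0, 1])

```text
time_s: 27.3
tool_pos: [0.4792, -0.4058, 0.0222]
tool_rot: [-87.6, 89.8, -32.6]
force: [0.2, 0.7, 0.6]
grip_width: 0.0617
```

Request:
servo_tool(rows=[0, 0, 0, 0, 1, 0, 0, 0, 0, 1, 0, 0, 0, 0, 1, -2, 1, 8, 0, 1, -5, 3, 16, 0, 1, -9, 6, 24, 0, 1, -12, 8, 32, 0, 1, -15, 10, 40, 0, 1, -18, 12, 48, 0, 1, -20, 13, 56, 0, 1])

```text
time_s: 28.13
tool_pos: [0.4577, -0.3917, 0.0772]
tool_rot: [-53.9, 90.0, 1.1]
force: [-0.6, 0.6, -1.1]
grip_width: 0.0501
```

```bash
python3 jar.py 55
```

```text
side 810 z [0.017 0.097]
scene 267 z [0.079 0.109]
tilt below horiz 58.2 deg, grip from mouth 67.4 mm, perp 15.4 lat -0.9, resid 1.94 mm g [ 457.7 -391.7   85.2]
```

Request:
servo_tool(rows=[0, 0, 10, 0, 1, 0, 0, 35, 0, 1, 10, 5, 65, -3, 1, 30, 15, 95, -9, 1, 55, 35, 120, -15, 1, 80, 60, 138, -21, 1, 105, 88, 138, -27, 1, 130, 116, 138, -33, 1, 155, 144, 138, -39, 1, 180, 172, 138, -45, 1], force=10)

```text
time_s: 29.07
tool_pos: [0.639, -0.2185, 0.2144]
tool_rot: [148.2, 90.0, 157.9]
force: [1.5, -1.6, -1.1]
grip_width: 0.0494
```

Request:
servo_tool(rows=[18, 30, 0, -5, 1, 34, 62, 0, -10, 1, 46, 96, 0, -15, 1, 54, 130, 0, -16, 1, 57, 165, 0, -16, 1, 55, 200, 0, -16, 1, 50, 235, 0, -16, 1, 40, 268, 0, -16, 1, 22, 295, 0, -16, 1, 0, 312, 0, -16, 1])

```text
time_s: 29.9
tool_pos: [0.6372, 0.0971, 0.2135]
tool_rot: [124.7, 89.9, 118.9]
force: [-0.9, 0.9, -1.7]
grip_width: 0.0494
```

Request:
servo_tool(rows=[-22, 2, 0, 0, 1, -45, 2, 0, 0, 1, -67, 2, 0, 0, 1, -82, 2, 0, 0, 1, -87, 2, 0, 0, 1, -87, 2, 0, 0, 1, -87, 2, 0, 0, 1])

```text
time_s: 30.48
tool_pos: [0.5517, 0.0939, 0.2145]
tool_rot: [4.9, 89.9, -1.2]
force: [1.1, 0.0, -1.4]
grip_width: 0.0493
```

```bash
python3 jar.py -6; python3 look.py l7
```

```text
side 560 z [0.128 0.243]
scene 102 z [0.127 0.232]
tilt below horiz 58.3 deg, grip from mouth 69.2 mm, perp 15.9 lat -0.4, resid 2.97 mm g [551.7  93.9 222.5]
30.5833 [0.5519 0.0938 0.2141] [-17.8  90.  -23.9] [-14.9   6.9   2.8  95.   -0.3  78.1 -18.1]
jaw dir -6.0
scene upright top [326. 258.] 219 (array([531.7, -88.7]), array([52.3, 55.1]), 78.5) 0.1292
scene upright top [384. 261.] 174 (array([632.4,  48.4]), array([52.2, 52.1]), 14.2) 0.1298
scene upright top [355. 271.] 206 (array([621. , -49.1]), array([46. , 56.3]), 55.4) 0.1297
scene peg [325. 245.] [448. -39.  90.]
side upright top [339. 211.] 138 (array([629.3,  46.8]), array([57.9, 51.8]), 26.8) 0.1288
side upright top [358. 222.] 160 (array([619.5, -49.4]), array([62.5, 49.7]), 52.6) 0.1289
side upright top [345. 237.] 192 (array([528.7, -89.3]), array([54.9, 58.3]), 88.5) 0.1289
side peg [304. 230.] [547. 114.  70.]
side peg [287. 243.] [447.  68.  80.]
side peg [308. 257.] [436. -41.  84.]
```

View pics/l7_w.png

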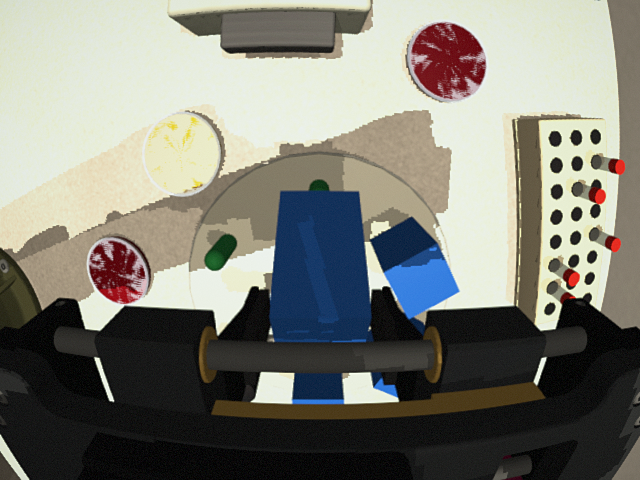

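View pics/l7_side.png

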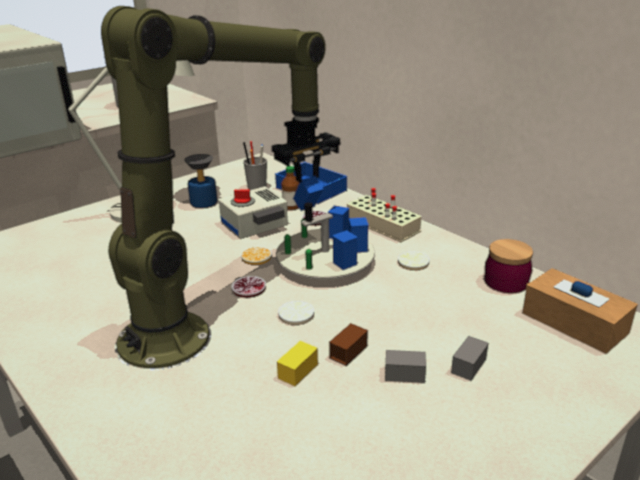

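```bash
python3 - <<'E'
from h import *
o=get_obs();p=read_camera("wrist");W=wcloud(p,o);f=p["frame"]
for c,a,q in comps(green(f)&(W[...,2]>.03)&(W[...,2]<.12),W,10):
    t=q[q[:,2]>.08];print(c,a,len(t),t.min(0).round(4),t.max(0).round(4),t.mean(0).round(4) if len(t) else'')
p=read_camera("scene");cv2.imwrite("pics/z7.png",cv2.resize(p["frame"][200:300,300:420],None,fx=5,fy=5,interpolation=cv2.INTER_CUBIC))
E
```

```text
[319. 186.] 174 69 [0.5464 0.1251 0.0809] [0.5611 0.1299 0.0982] [0.5538 0.1287 0.0908]
[221. 252.] 689 428 [0.445  0.0675 0.0801] [0.4627 0.0856 0.103 ] [0.4554 0.0781 0.0954]
```

View pics/z7.png

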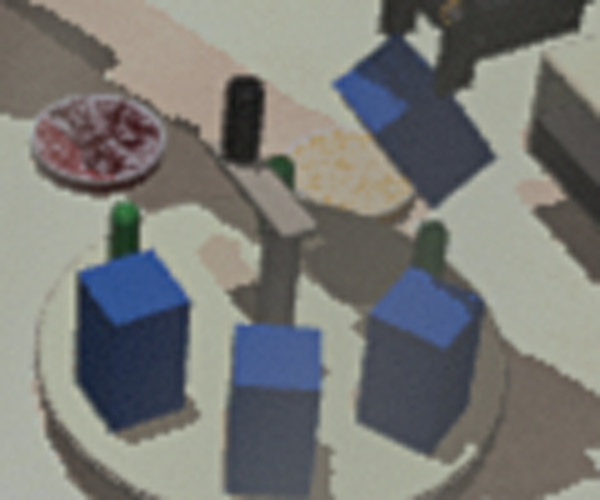

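Request:
servo_tool(rows=[1, 2, -12, 0, 1, 1, 4, -25, 0, 1, 1, 4, -37, 0, 1, 1, 7, -49, 0, 1, 2, 11, -61, 0, 1, 2, 11, -61, 0, 1, 2, 11, -61, 0, 1])

```text
time_s: 31.42
tool_pos: [0.5523, 0.1052, 0.152]
tool_rot: [-158.9, 89.9, -164.9]
force: [0.1, 0.7, -1.9]
grip_width: 0.0494
```

Request:
servo_tool(rows=[0, 4, -3, 0, 1, 1, 8, -6, 0, 1, 1, 13, -9, 0, 1, 2, 18, -12, 0, 1, 2, 24, -15, 0, 1, 2, 26, -15, 0, 1], force=3)

```text
time_s: 31.92
tool_pos: [0.5546, 0.1325, 0.1375]
tool_rot: [163.6, 89.9, 157.7]
force: [-0.4, -0.1, -1.8]
grip_width: 0.0494
```

```bash
python3 jar.py -6; python3 snap.py s16 270,140,390,230 300,180,420,270
```

```text
side 482 z [0.069 0.167]
scene 160 z [0.124 0.161]
tilt below horiz 77.3 deg, grip from mouth 69.9 mm, perp 19.9 lat -0.9, resid 7.49 mm g [554.6 132.5 145.5]
32.0167 [0.5547 0.1318 0.1379] [-0.4 -0.2 -1.8] 0.0498
```

View pics/s16.png

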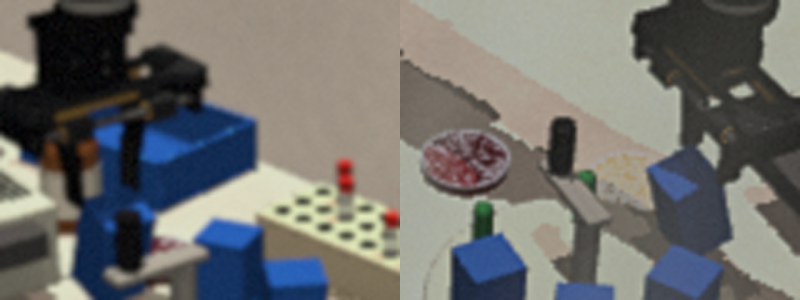

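Request:
servo_tool(rows=[0, 3, -6, 0, 1, 1, 5, -12, 0, 1, 1, 6, -18, 0, 1, 1, 6, -23, 0, 1, 1, 6, -23, 0, 1, 1, 6, -23, 0, 0.25, 1, 6, -23, 0, 0.25, 1, 6, -23, 0, 0.25, 1, 6, -23, 0, 0.25])

```text
time_s: 32.87
tool_pos: [0.5565, 0.1371, 0.1158]
tool_rot: [21.4, 89.9, 15.4]
force: [-0.0, 1.3, 0.3]
grip_width: 0.0637
```

Request:
servo_tool(rows=[0, 0, 25, 0, 0.25, 0, 0, 60, 0, 0.2, 0, 0, 100, 0, 0, 0, 40, 100, 0, 0, -20, 75, 100, 0, 0, -40, 110, 100, 0, 0, -50, 130, 100, 0, 0, -50, 130, 100, 0, 0])

```text
time_s: 33.53
tool_pos: [0.5021, 0.2744, 0.2158]
tool_rot: [108.1, 89.8, 102.7]
force: [-1.1, -0.3, 0.2]
grip_width: 0.0868
```

```bash
python3 look.py l8; python3 - <<'E'
from h import *
o=get_obs();p=read_camera("wrist");W=wcloud(p,o);f=p["frame"].astype(int)
m=(f[...,2]>1.8*f[...,1])&(f[...,2]>70)
for c,a,q in comps(m&(abs(W[...,2]-.133)<.006),W,100): print("wrist bar",c,a,rect(q),np.median(q,0))
for c,a,q in comps(m&(W[...,2]>.09)&(W[...,2]<.14)&(W[...,1]>.3),W,100): print("wrist dial",c,a,rect(q))
for n in("scene","side"):
    p=read_camera(n);W=cloud(p);f=p["frame"].astype(int);m=(f[...,2]>1.8*f[...,1])&(f[...,2]>70)&(W[...,1]>.3)&(W[...,1]<.42)&(W[...,0]<.6)
    for c,a,q in comps(m&(W[...,2]>.124)&(W[...,2]<.14),W,10): print(n,"bar",c,a,rect(q),np.median(q,0))
E
```

```text
33.5333 [0.5021 0.2744 0.2158] [108.1  89.8 102.7] [-26.6   8.6  -5.   92.9   0.5  78.5 -37.1]
jaw dir -5.4
scene upright top [391. 237.] 161 (array([552.5, 129.8]), array([50.6, 55.8]), 86.6) 0.1297
scene upright top [326. 258.] 216 (array([532.1, -89.1]), array([50.7, 51.4]), 84.0) 0.1298
scene upright top [385. 261.] 197 (array([633.1,  49.7]), array([49.7, 55.3]), 26.5) 0.1296
scene upright top [355. 271.] 204 (array([621.6, -49.6]), array([46.1, 55.3]), 55.5) 0.1296
scene peg [325. 245.] [448. -39.  89.]
side upright top [298. 210.] 109 (array([539.7, 133.5]), array([71. , 42.6]), 50.3) 0.1295
side upright top [339. 210.] 140 (array([629.1,  45.9]), array([61.7, 50.9]), 26.5) 0.1291
side upright top [358. 222.] 161 (array([617.6, -52.1]), array([59.3, 50.2]), 54.9) 0.129
side upright top [345. 237.] 194 (array([529.7, -87.9]), array([61.1, 57.6]), 81.4) 0.1289
side peg [287. 242.] [446.  67.  83.]
side peg [308. 257.] [436. -41.  84.]
wrist bar [299. 109.] 1273 (array([500.5, 368.3]), array([14.4, 52.7]), 42.4) [0.50197492 0.36683214 0.13324402]
wrist dial [300. 109.] 3665 (array([500.5, 368.3]), array([54.7, 55.2]), 75.0)
scene bar [437. 205.] 42 (array([503.4, 363.3]), array([13.2, 53.8]), 43.5) [0.50807326 0.35636786 0.13291534]
side bar [242. 191.] 56 (array([496.2, 359.4]), array([23.3, 46.2]), 52.6) [0.49824171 0.36310802 0.13120938]
```

View pics/l8_w.png

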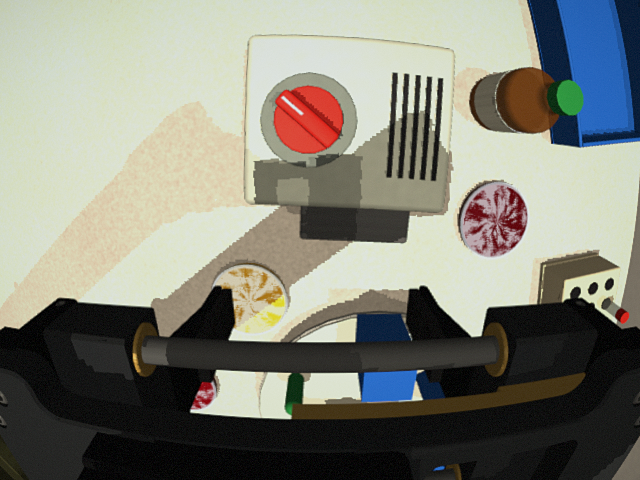

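View pics/l8_scene.png

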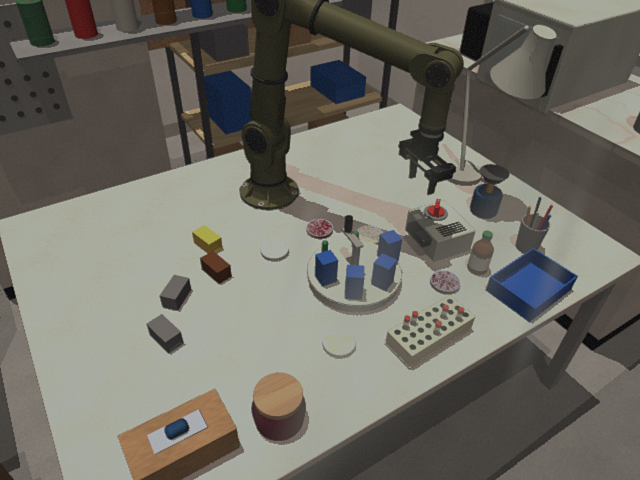

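```bash
python3 - <<'E'
from h import *
o=get_obs();p=read_camera("wrist");W=wcloud(p,o);f=p["frame"].astype(int)
m=(f[...,2]>1.8*f[...,1])&(f[...,2]>70)&(np.hypot(W[...,0]-.5005,W[...,1]-.368)<.03)
z=W[m][:,2];print(np.histogram(z,bins=np.arange(.09,.14,.004)))
E
```

```text
(array([   1,   10,   49, 2322,    0,    0,    0,    0,    0,    9, 1021,
        245]), array([0.09 , 0.094, 0.098, 0.102, 0.106, 0.11 , 0.114, 0.118, 0.122,
       0.126, 0.13 , 0.134, 0.138]))
```

Request:
servo_tool(rows=[0, 15, 0, 7, 0, 0, 40, 0, 14, 0, 0, 65, 0, 21, 0, -2, 85, 0, 28, 0, -2, 89, 0, 35, 0, -2, 89, 0, 42, 0, -2, 89, 0, 48, 0, -2, 89, -30, 48, 0, -2, 89, -60, 48, 0, -2, 89, -60, 48, 0])

```text
time_s: 34.72
tool_pos: [0.5017, 0.3524, 0.1489]
tool_rot: [176.1, 89.4, -142.0]
force: [-1.0, -0.9, -1.2]
grip_width: 0.0872
```

```bash
python3 - <<'E'
from h import *
o=get_obs();print(o["tool_pos"],o["qpos"].round(0))
p=read_camera("wrist");W=wcloud(p,o);f=p["frame"].astype(int);cv2.imwrite("pics/w9.png",p["frame"])
m=(f[...,2]>1.8*f[...,1])&(f[...,2]>70)
for c,a,q in comps(m&(abs(W[...,2]-.133)<.005)&(W[...,1]>.3),W,100): print("wrist bar",c,a,rect(q),np.median(q,0))
R=Ro.from_euler('xyz',o["tool_rot"],degrees=True).as_matrix();print("jaw dir",np.degrees(np.arctan2(R[1,2],R[0,2])).round(1))
E
```

```text
[0.50165891 0.3523623  0.14893827] [-28.  16. -12.  92.   3.  73.   2.]
wrist bar [336. 254.] 1860 (array([499.9, 369. ]), array([13.7, 52.1]), 42.1) [0.49948347 0.36900773 0.13323018]
jaw dir 41.9
```

View pics/w9.png

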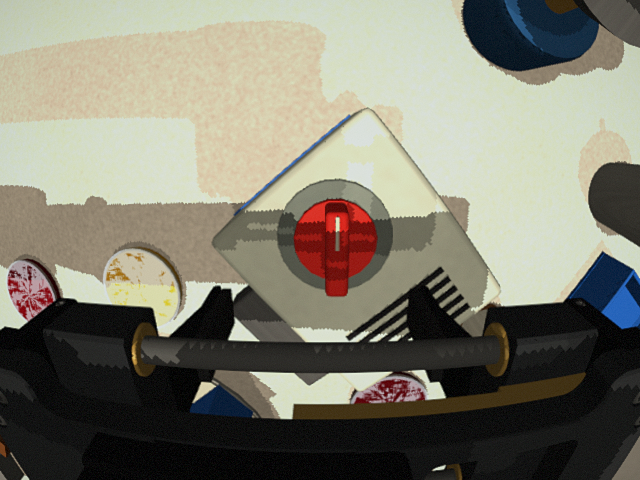

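Request:
servo_tool(rows=[-1, 7, 0, 0, 0, -2, 13, -15, 0, 0, -2, 13, -28, 0, 0, -2, 13, -28, 0, 0, -2, 13, -28, 0, 1, -2, 13, -28, 0, 1, -2, 13, -28, 0, 1, -2, 13, -28, 0, 1, -2, 13, -28, 0, 1, -2, 13, -28, 0, 1], force=10)

```text
time_s: 35.6
tool_pos: [0.5023, 0.369, 0.1276]
tool_rot: [-10.5, 90.0, 31.5]
force: [-0.5, 0.0, -0.0]
grip_width: 0.055
```

Request:
servo_tool(rows=[0, 0, 0, 0, 1, 0, 0, 0, 0, 1, 0, 0, 0, 0, 1, 0, 0, 0, 0, 1])

```text
time_s: 35.93
tool_pos: [0.502, 0.3689, 0.1271]
tool_rot: [-113.3, 90.0, -71.3]
force: [0.6, -0.2, 0.0]
grip_width: 0.0282
```

```bash
python3 - <<'E'
from h import *
o=get_obs();print(o["tool_pos"],o["force"],o["wrist_torque"],o["grip_width"])
E
```

```text
[0.50199772 0.36893408 0.12713869] [ 0.60198409 -0.24188638  0.02401999] [-9.77262026e-05 -5.27379789e-02  8.65073071e-03] 0.0281513495468554
```

Request:
servo_tool(rows=[-1, -2, -6, 0, 1, -1, -2, -6, 0, 1, -1, -2, -6, 0, 1, -1, -2, -6, 0, 1, -1, -2, -6, 0, 1])

```text
time_s: 36.35
tool_pos: [0.501, 0.367, 0.1212]
tool_rot: [-11.8, 90.0, 30.2]
force: [-0.5, -0.3, 0.0]
grip_width: 0.0015
```

```bash
python3 - <<'E'
from h import *
o=get_obs();print(o["tool_pos"],o["force"],o["wrist_torque"],o["grip_width"])
E
```

```text
[0.50103851 0.36700686 0.12117941] [-0.51898016 -0.32196447  0.04507863] [ 0.02199108 -0.05762866  0.02500745] 0.0015470219900638425
```

```bash
python3 - <<'E'
from h import *
o=get_obs();p=read_camera("wrist");cv2.imwrite("pics/w10.png",p["frame"])
W=wcloud(p,o);f=p["frame"].astype(int);m=(f[...,2]>1.8*f[...,1])&(f[...,2]>70)
for c,a,q in comps(m&(abs(W[...,2]-.133)<.006)&(W[...,1]>.3),W,60): print("wrist bar",c,a,rect(q),np.median(q,0))
E
python3 snap.py s17 200,140,320,230 380,150,500,240
```

```text
wrist bar [320. 272.] 1265 (array([499.5, 369.1]), array([14. , 51.8]), 41.4) [0.49046781 0.37931704 0.13306884]
36.4 [0.5011 0.3671 0.1213] [-0.4 -0.4  0.1] 0.0009
```

View pics/w10.png

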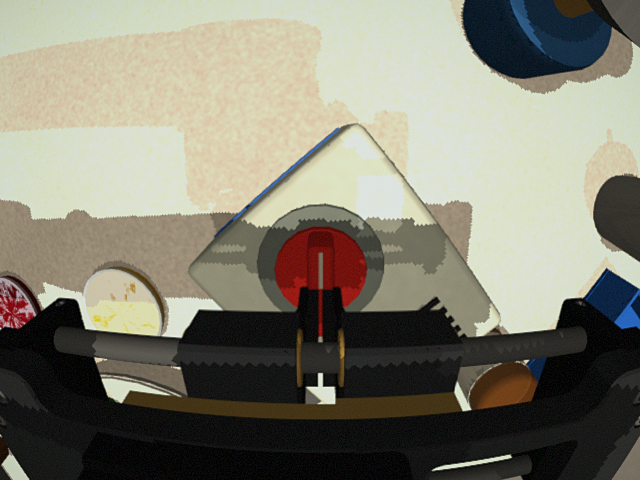

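View pics/s17.png

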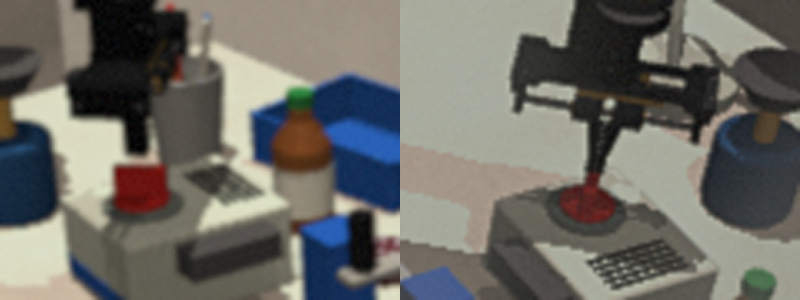

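```bash
python3 - <<'E'
from h import *
o=get_obs();g=o["tool_pos"]
for n in("scene","side"):
    p=read_camera(n);W=cloud(p);f=p["frame"]
    m=(f.max(-1)<60)&(np.hypot(W[...,0]-g[0],W[...,1]-g[1])<.04)&(W[...,2]>.1)&(W[...,2]<.3)
    q=W[m];print(n,m.sum(),np.percentile(q[:,2],[0,2,10,50]).round(3)); lo=q[q[:,2]<np.percentile(q[:,2],8)];print(lo.mean(0).round(4),"tcp",g.round(4))
p=read_camera("wrist");W=wcloud(p,o);f=p["frame"]
m=(f.max(-1)<60)&(np.hypot(W[...,0]-g[0],W[...,1]-g[1])<.04)&(W[...,2]>.09);q=W[m];print(np.percentile(q[:,2],[0,2,10,50]),len(q)); print(W[292:304,318:322].reshape(-1,3)[::4].round(3))
E
```

```text
scene 438 [0.101 0.154 0.18  0.258]
[0.5074 0.3605 0.1571] tcp [0.5011 0.3671 0.1213]
side 161 [0.151 0.154 0.162 0.241]
[0.494  0.3601 0.156 ] tcp [0.5011 0.3671 0.1213]
[0.09359781 0.16221918 0.22903356 0.25185766] 30770
[[0.493 0.375 0.149]
 [0.493 0.374 0.15 ]
 [0.493 0.374 0.151]
 [0.493 0.375 0.154]
 [0.493 0.375 0.154]
 [0.493 0.375 0.155]
 [0.493 0.375 0.157]
 [0.493 0.374 0.157]
 [0.493 0.375 0.158]
 [0.493 0.374 0.159]
 [0.493 0.375 0.16 ]
 [0.493 0.375 0.162]]
```

Request:
servo_tool(rows=[0, 0, 20, 0, 0.4, 0, 0, 20, 0, 0.4, 0, 0, 20, 0, 0.4, 0, 0, 20, 0, 0.4, 0, 0, 20, 0, 0.4])

```text
time_s: 37.07
tool_pos: [0.5007, 0.3666, 0.1403]
tool_rot: [-179.0, 89.9, -137.0]
force: [0.5, 0.8, -0.3]
grip_width: 0.0264
```

```bash
cat > tips.py <<'E'
from h import *
o=get_obs();g=o["tool_pos"];print("w",o["grip_width"],"tcp",g)
for n in("scene","side"):
    p=read_camera(n);W=cloud(p);f=p["frame"]
    m=(f.max(-1)<60)&(np.hypot(W[...,0]-g[0],W[...,1]-g[1])<.075)&(W[...,2]>g[2]-.03)&(W[...,2]<.3)
    q=W[m];print(n,m.sum(),"low z rel tcp",(np.percentile(q[:,2],[0,1,2,5])-g[2]).round(4))
E
python3 tips.py;python3 snap.py s18 200,140,320,230 380,150,500,240
```

```text
w 0.026366700243642464 tcp [0.50066932 0.36664899 0.14030398]
scene 680 low z rel tcp [0.0307 0.0395 0.0462 0.0668]
side 428 low z rel tcp [0.0299 0.0339 0.0354 0.0396]
37.1667 [0.5006 0.3667 0.1403] [0.3 0.4 0.3] 0.0338
```

View pics/s18.png

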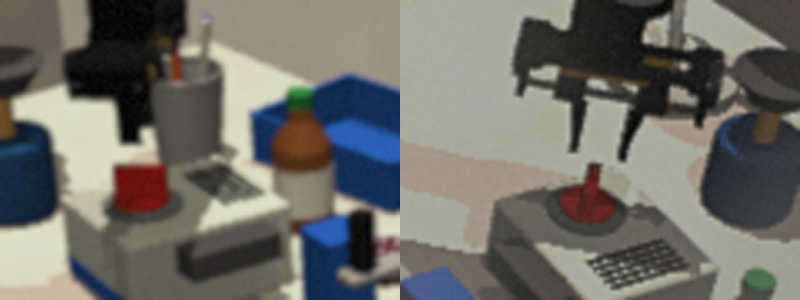

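Request:
servo_tool(rows=[0, 0, -12, 0, 0.4, 0, 0, -24, 0, 0.4, 0, 0, -36, 0, 0.4, 0, 0, -42, 0, 0.4, 0, 0, -42, 0, 0.4])

```text
time_s: 37.68
tool_pos: [0.4995, 0.3657, 0.0961]
tool_rot: [174.6, 89.7, -143.4]
force: [-0.7, -0.7, -0.9]
grip_width: 0.052
```

```bash
python3 tips.py;python3 snap.py s19 200,140,320,230 380,150,500,240; python3 - <<'E'
from h import *
p=read_camera("wrist");cv2.imwrite("pics/w11.png",p["frame"])
E
```

```text
w 0.05202872163440479 tcp [0.49948719 0.36571888 0.09605784]
scene 993 low z rel tcp [-0.0215 -0.0044 -0.0019  0.0257]
side 783 low z rel tcp [-0.0266 -0.0009  0.0008  0.0354]
37.7833 [0.5008 0.3668 0.0985] [ 0.2  0.8 -0.3] 0.0521
```

View pics/s19.png

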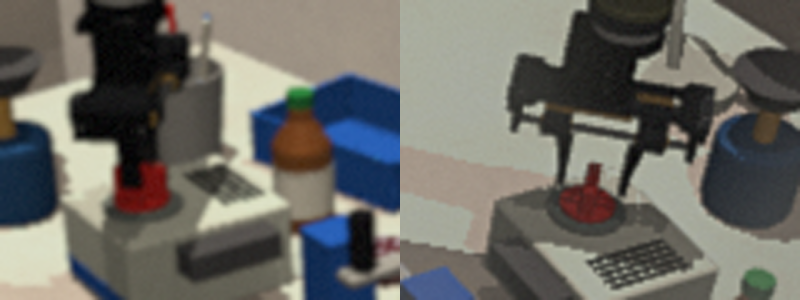

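View pics/w11.png

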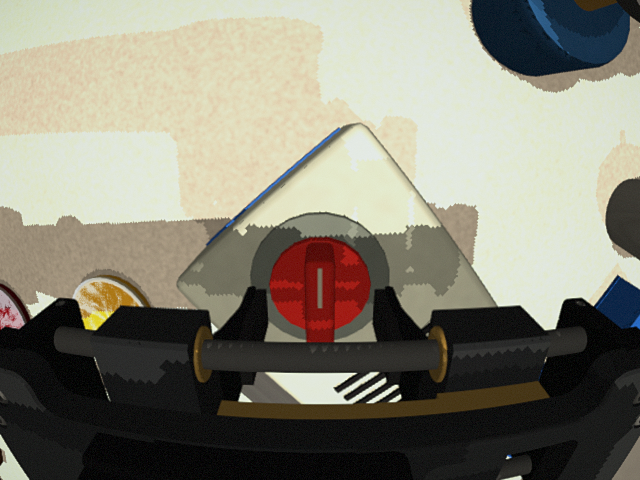

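Request:
servo_tool(rows=[0, 0, -6, 0, 0.4, 0, 0, -6, 0, 1, 0, 0, -6, 0, 1, 0, 0, -6, 0, 1, 0, 0, -6, 0, 1, 0, 0, -6, 0, 1, 0, 0, -6, 0, 1, 0, 0, -6, 0, 1], force=15)

```text
time_s: 38.6
tool_pos: [0.5012, 0.3672, 0.0933]
tool_rot: [-5.8, 90.0, 36.2]
force: [4.3, 3.9, -2.1]
grip_width: 0.0141
```

```bash
python3 - <<'E'
from h import *
o=get_obs();print(o["tool_pos"],o["force"],o["wrist_torque"],o["grip_width"],o["qpos"].round(0))
E
```

```text
[0.50124836 0.36716515 0.09329889] [ 4.31340893  3.85275523 -2.13783451] [ 0.64014891 -0.7851384   0.00524817] 0.014098864146956535 [-29.  19. -12.  94.   4.  67.   0.]
```

Request:
servo_tool(rows=[1, 1, 0, -5, 1, 1, 1, 0, -10, 1, 1, 1, 0, -15, 1, 1, 1, 0, -20, 1, 1, 1, 0, -25, 1, 1, 1, 0, -30, 1, 1, 1, 0, -35, 1, 1, 1, 0, -40, 1, 1, 1, 0, -40, 1])

```text
time_s: 39.35
tool_pos: [0.5011, 0.3672, 0.0933]
tool_rot: [-136.6, 89.9, -134.7]
force: [-3.0, -3.0, 4.1]
grip_width: 0.0136
```

```bash
cat > st.py <<'E'
from h import *
o=get_obs();R=Ro.from_euler('xyz',o["tool_rot"],degrees=True).as_matrix()
print(o["time_s"],o["tool_pos"].round(4),"F",o["force"].round(1),"T",o["wrist_torque"].round(2),"w",round(o["grip_width"],4),"jaw",np.degrees(np.arctan2(R[1,2],R[0,2])).round(1))
E
python3 st.py
```

```text
39.35 [0.5011 0.3672 0.0933] F [-3.  -3.   4.1] T [-0.6   0.79 -0.03] w 0.0136 jaw 1.9
```

Request:
servo_tool(rows=[0, 0, 0, -5, 1, 0, 0, 0, -10, 1, 0, 0, 0, -15, 1, 0, 0, 0, -20, 1, 0, 0, 0, -25, 1, 0, 0, 0, -30, 1, 0, 0, 0, -30, 1])

```text
time_s: 39.93
tool_pos: [0.5012, 0.3677, 0.0933]
tool_rot: [-104.4, 89.9, -132.3]
force: [-3.3, -2.4, 3.9]
grip_width: 0.0155
```

```bash
python3 st.py
```

```text
39.9333 [0.5012 0.3677 0.0933] F [-3.3 -2.4  3.9] T [-0.55  0.77  0.49] w 0.0155 jaw -27.9
```

Request:
servo_tool(rows=[0, 0, 0, 0, 0.4, 0, 0, 0, 0, 0.4, 0, 0, 0, 0, 0.4, 0, 0, 0, 0, 0.4, 0, 0, 30, 0, 0.4, 0, 0, 70, 0, 0, 0, -30, 100, 0, 0, 0, -50, 110, 0, 0, 0, -50, 110, 0, 0])

```text
time_s: 40.68
tool_pos: [0.506, 0.3139, 0.208]
tool_rot: [38.7, 89.5, 10.4]
force: [1.3, -0.0, -0.6]
grip_width: 0.0675
```

```bash
python3 st.py; python3 - <<'E'
from h import *
o=get_obs();p=read_camera("wrist");W=wcloud(p,o);f=p["frame"].astype(int);cv2.imwrite("pics/w12.png",p["frame"])
m=(f[...,2]>1.8*f[...,1])&(f[...,2]>70)
for c,a,q in comps(m&(abs(W[...,2]-.133)<.005)&(W[...,1]>.3),W,100): print("wrist bar",c,a,rect(q))
E
```

```text
40.6833 [0.506  0.3139 0.208 ] F [ 1.3 -0.  -0.6] T [-0.04 -0.03 -0.04] w 0.0675 jaw -28.3
wrist bar [278. 185.] 1322 (array([500.6, 368.6]), array([52.8, 14.5]), 68.8)
```

View pics/w12.png

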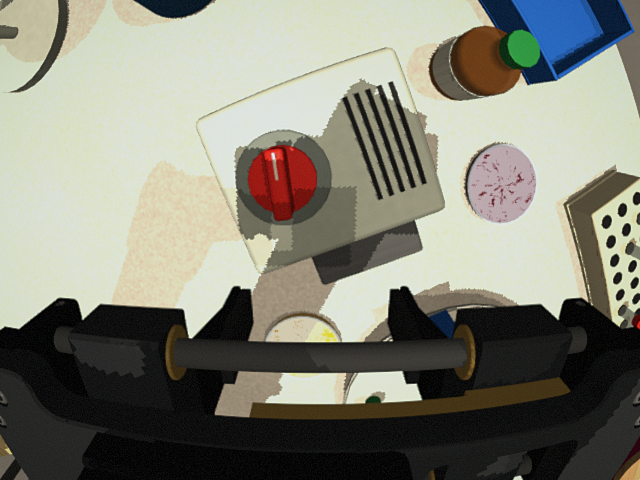

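Request:
servo_tool(rows=[0, -30, 0, 0, 0, -2, -65, 0, 5, 0, -5, -105, 0, 10, 0, -8, -145, 0, 15, 0, -11, -185, 0, 20, 0, -14, -225, 0, 25, 0, -17, -260, 0, 28, 0, -18, -285, 0, 28, 0, -18, -304, 0, 28, 0, -18, -304, 0, 28, 0])

```text
time_s: 41.57
tool_pos: [0.4838, 0.0096, 0.2024]
tool_rot: [-113.8, 89.9, -114.1]
force: [-0.1, -0.8, -0.2]
grip_width: 0.087
```

```bash
python3 st.py; python3 - <<'E'
from h import *
o=get_obs();p=read_camera("wrist");W=wcloud(p,o);f=p["frame"];cv2.imwrite("pics/w13.png",f)
for c,a,q in comps((f.max(-1)<60)&(W[...,2]>.2)&(W[...,2]<.214)&(np.hypot(W[...,0]-.488,W[...,1]-.01)<.05),W,60): print("wrist crank",c,a,rect(q))
for n in("scene","side"):
    p=read_camera(n);W=cloud(p);f=p["frame"]
    for c,a,q in comps((f.max(-1)<70)&(W[...,2]>.155)&(W[...,2]<.214)&(np.hypot(W[...,0]-.488,W[...,1]-.01)<.05),W,10): print(n,"crank",c,a,(q.mean(0)*1000).round(1))
E
python3 snap.py s20 270,140,390,230 290,180,410,270
```

```text
41.5667 [0.4838 0.0096 0.2024] F [-0.1 -0.8 -0.2] T [-0.05 -0.01 -0.08] w 0.087 jaw -0.3
wrist crank [327. 276.] 1420 (array([487.1,  17.1]), array([22.4, 22.6]), 36.9)
scene crank [348. 225.] 137 [495.    9.4 182.6]
side crank [308. 213.] 143 [480.8   8.2 183.4]
41.7167 [0.4839 0.0155 0.2025] [0.5 0.1 0.6] 0.0872
```

View pics/w13.png

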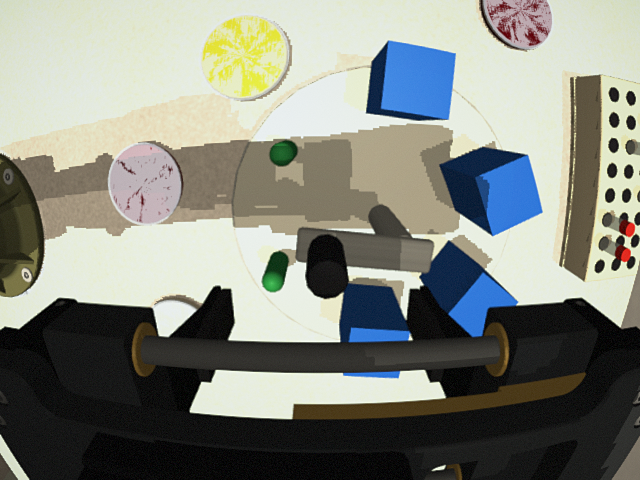

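View pics/s20.png

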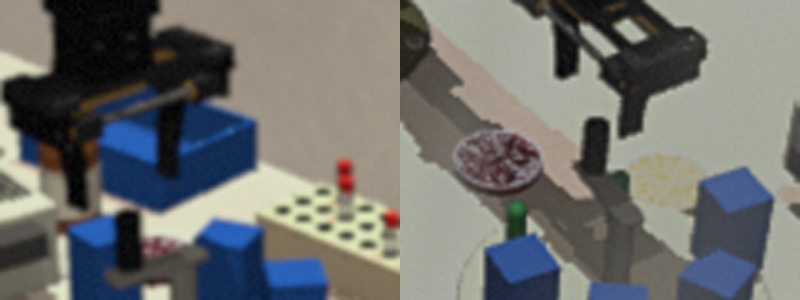

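Request:
servo_tool(rows=[3, 1, 0, 0, 0, 4, 1, -20, 0, 0, 4, 1, -40, 0, 0, 4, 1, -60, 0, 0, 4, 1, -60, 0, 0, 4, 1, -60, 0, 1, 4, 1, -60, 0, 1, 4, 1, -60, 0, 1, 4, 1, -60, 0, 1, 4, 1, -60, 0, 1], force=15)

```text
time_s: 42.65
tool_pos: [0.4887, 0.0151, 0.1442]
tool_rot: [8.4, 89.9, 8.4]
force: [0.9, 0.4, -0.2]
grip_width: 0.0612
```

Request:
servo_tool(rows=[0, 0, 0, 0, 1, 0, 0, 0, 0, 1, 0, 0, 0, 0, 1, 0, 0, 0, 0, 1, 0, 0, 0, 0, 1])

```text
time_s: 43.07
tool_pos: [0.488, 0.015, 0.1432]
tool_rot: [-23.0, 90.0, -23.0]
force: [0.7, 0.3, 0.3]
grip_width: 0.0283
```

```bash
python3 st.py; python3 tips.py; python3 snap.py s21 270,140,390,230 290,180,410,270
```

```text
43.0667 [0.488  0.015  0.1432] F [0.7 0.3 0.3] T [-0.01 -0.03 -0.03] w 0.0283 jaw 0.0
w 0.028326367320823234 tcp [0.48800796 0.01497003 0.14319117]
scene 814 low z rel tcp [-0.003   0.0168  0.023   0.0338]
side 1071 low z rel tcp [0.014  0.0176 0.0243 0.0316]
43.1667 [0.4876 0.0149 0.1432] [-2.4 -0.   0.9] 0.0232
```

View pics/s21.png

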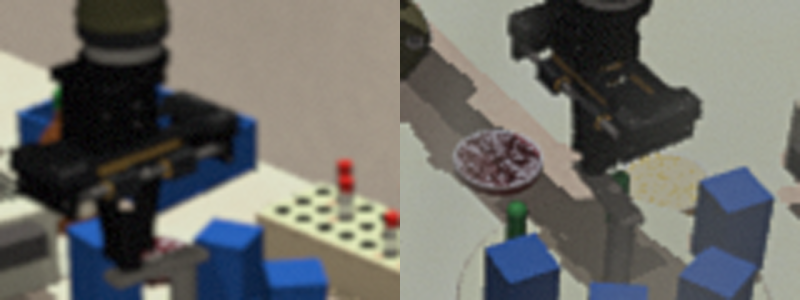

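```bash
python3 - <<'E'
import numpy as np
t0=174
for k in range(5):
    a0=t0+80*k;r=[]
    b=np.round(55*np.array([np.cos(np.radians(a0)),np.sin(np.radians(a0))]))
    for i in range(1,11):
        a=np.radians(a0+8*i);x,y=np.round(55*np.array([np.cos(a),np.sin(a)]))-b;r+=[int(x),int(y),0,0,1]
    print(a0,r)
E
```

```text
174 [0, -8, 0, 0, 1, 1, -16, 0, 0, 1, 3, -23, 0, 0, 1, 6, -30, 0, 0, 1, 9, -37, 0, 0, 1, 14, -43, 0, 0, 1, 20, -48, 0, 0, 1, 26, -53, 0, 0, 1, 33, -56, 0, 0, 1, 40, -59, 0, 0, 1]
254 [7, -1, 0, 0, 1, 15, -2, 0, 0, 1, 23, -1, 0, 0, 1, 30, 0, 0, 0, 1, 37, 3, 0, 0, 1, 44, 6, 0, 0, 1, 50, 11, 0, 0, 1, 56, 16, 0, 0, 1, 61, 22, 0, 0, 1, 64, 29, 0, 0, 1]
334 [3, 7, 0, 0, 1, 5, 14, 0, 0, 1, 6, 22, 0, 0, 1, 6, 30, 0, 0, 1, 4, 37, 0, 0, 1, 2, 45, 0, 0, 1, -1, 52, 0, 0, 1, -6, 58, 0, 0, 1, -11, 64, 0, 0, 1, -17, 68, 0, 0, 1]
414 [-6, 5, 0, 0, 1, -13, 8, 0, 0, 1, -21, 10, 0, 0, 1, -28, 11, 0, 0, 1, -36, 11, 0, 0, 1, -43, 10, 0, 0, 1, -51, 8, 0, 0, 1, -58, 5, 0, 0, 1, -64, 0, 0, 0, 1, -70, -4, 0, 0, 1]
494 [-5, -6, 0, 0, 1, -10, -13, 0, 0, 1, -13, -19, 0, 0, 1, -15, -27, 0, 0, 1, -17, -34, 0, 0, 1, -17, -42, 0, 0, 1, -16, -50, 0, 0, 1, -14, -57, 0, 0, 1, -11, -64, 0, 0, 1, -8, -71, 0, 0, 1]
```

Request:
servo_tool(rows=[0, -4, 0, 0, 1, 0, -9, 0, 0, 1, 1, -16, 0, 0, 1, 3, -23, 0, 0, 1, 6, -30, 0, 0, 1, 9, -37, 0, 0, 1, 14, -43, 0, 0, 1, 20, -48, 0, 0, 1, 33, -56, 0, 0, 1, 40, -59, 0, 0, 1])

```text
time_s: 44.1
tool_pos: [0.531, -0.0446, 0.1432]
tool_rot: [2.4, 89.7, 2.3]
force: [4.3, 4.1, -2.3]
grip_width: 0.0237
```

```bash
python3 st.py; python3 snap.py s22 260,140,420,260 290,180,450,300
```

```text
44.1 [ 0.531  -0.0446  0.1432] F [ 4.3  4.1 -2.3] T [ 0.91 -0.83 -0.03] w 0.0237 jaw -0.0
44.1 [ 0.531  -0.0446  0.1432] [ 4.3  4.1 -2.3] 0.0237
```

View pics/s22.png

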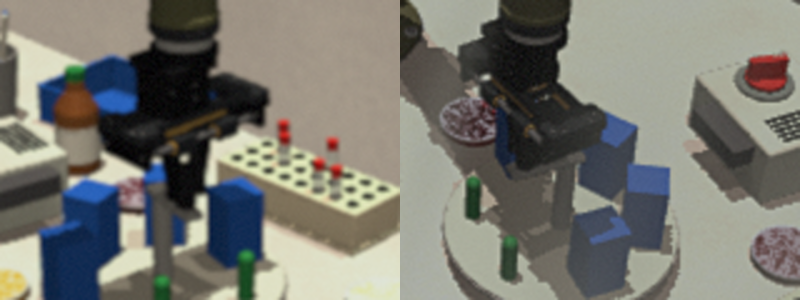

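Request:
servo_tool(rows=[7, -1, 0, 0, 1, 15, -2, 0, 0, 1, 23, -1, 0, 0, 1, 30, 0, 0, 0, 1, 37, 3, 0, 0, 1, 44, 6, 0, 0, 1, 50, 11, 0, 0, 1, 56, 16, 0, 0, 1, 61, 22, 0, 0, 1, 64, 29, 0, 0, 1])

```text
time_s: 45.03
tool_pos: [0.5917, -0.0149, 0.1432]
tool_rot: [-162.0, 89.9, -162.0]
force: [-4.6, 0.4, 3.4]
grip_width: 0.0238
```

Request:
servo_tool(rows=[3, 7, 0, 0, 1, 5, 14, 0, 0, 1, 6, 22, 0, 0, 1, 6, 30, 0, 0, 1, 4, 37, 0, 0, 1, 2, 45, 0, 0, 1, -1, 52, 0, 0, 1, -6, 58, 0, 0, 1, -11, 64, 0, 0, 1, -17, 68, 0, 0, 1])

```text
time_s: 45.87
tool_pos: [0.5754, 0.0533, 0.1432]
tool_rot: [-12.3, 89.9, -12.3]
force: [0.9, -1.5, 1.0]
grip_width: 0.0233
```

Request:
servo_tool(rows=[-6, 5, 0, 0, 1, -13, 8, 0, 0, 1, -21, 10, 0, 0, 1, -28, 11, 0, 0, 1, -36, 11, 0, 0, 1, -43, 10, 0, 0, 1, -51, 8, 0, 0, 1, -58, 5, 0, 0, 1, -64, 0, 0, 0, 1, -70, -4, 0, 0, 1])

```text
time_s: 46.7
tool_pos: [0.5044, 0.0494, 0.1432]
tool_rot: [70.1, 89.9, 70.1]
force: [2.5, -1.3, -2.6]
grip_width: 0.0234
```

Request:
servo_tool(rows=[-5, -6, 0, 0, 1, -10, -13, 0, 0, 1, -13, -19, 0, 0, 1, -15, -27, 0, 0, 1, -17, -34, 0, 0, 1, -17, -38, 0, 0, 1])

```text
time_s: 47.2
tool_pos: [0.4873, 0.0089, 0.1432]
tool_rot: [-127.4, 89.9, -127.4]
force: [-0.3, -1.2, 1.2]
grip_width: 0.0238
```

```bash
python3 st.py; python3 snap.py s23 260,140,420,260 290,180,450,300
```

```text
47.2 [0.4873 0.0089 0.1432] F [-0.3 -1.2  1.2] T [-0.15  0.24 -0.  ] w 0.0238 jaw -0.1
47.2 [0.4873 0.0089 0.1432] [-0.3 -1.2  1.2] 0.0238
```

View pics/s23.png

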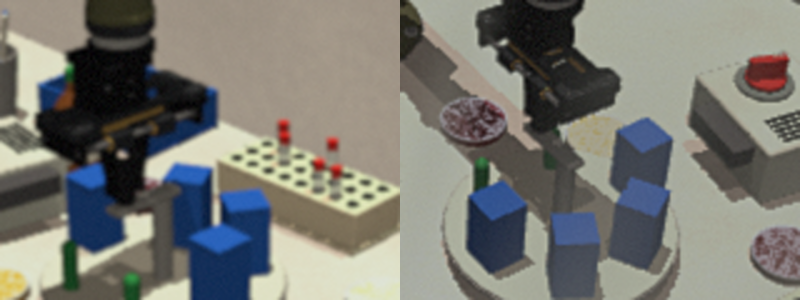

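Request:
servo_tool(rows=[0, -4, 0, 0, 1, 0, -8, 0, 0, 1, 1, -11, 0, 0, 1, 1, -11, 0, 0, 1])

```text
time_s: 47.63
tool_pos: [0.4885, -0.002, 0.1432]
tool_rot: [-121.9, 89.8, -121.9]
force: [-5.3, -2.0, 3.9]
grip_width: 0.0238
```

```bash
python3 st.py
```

```text
47.6333 [ 0.4885 -0.002   0.1432] F [-5.3 -2.   3.9] T [-0.47  0.99  0.05] w 0.0238 jaw -0.1
```

Request:
servo_tool(rows=[1, -4, 0, 0, 1, 2, -8, 0, 0, 1, 3, -12, 0, 0, 1, 3, -12, 0, 0, 1])

```text
time_s: 47.97
tool_pos: [0.4901, -0.008, 0.1431]
tool_rot: [128.6, 89.6, 128.7]
force: [-8.8, 7.8, 7.5]
grip_width: 0.0235
```

```bash
python3 st.py
```

```text
47.9667 [ 0.4901 -0.008   0.1431] F [-8.8  7.8  7.5] T [1.84 1.87 0.02] w 0.0235 jaw 0.1
```

Request:
servo_tool(rows=[1, -4, 0, 0, 1, 1, -6, 0, 0, 1, 1, -6, 0, 0, 1, 1, -6, 0, 0, 1])

```text
time_s: 48.3
tool_pos: [0.4901, -0.0113, 0.143]
tool_rot: [128.8, 89.4, 129.0]
force: [-11.5, 13.2, 7.3]
grip_width: 0.0235
```

```bash
python3 st.py; python3 snap.py s24 260,140,420,260 290,180,450,300
```

```text
48.3 [ 0.4901 -0.0113  0.143 ] F [-11.5  13.2   7.3] T [2.88 2.38 0.05] w 0.0235 jaw 0.3
48.3 [ 0.4901 -0.0113  0.143 ] [-11.5  13.2   7.3] 0.0235
```

View pics/s24.png

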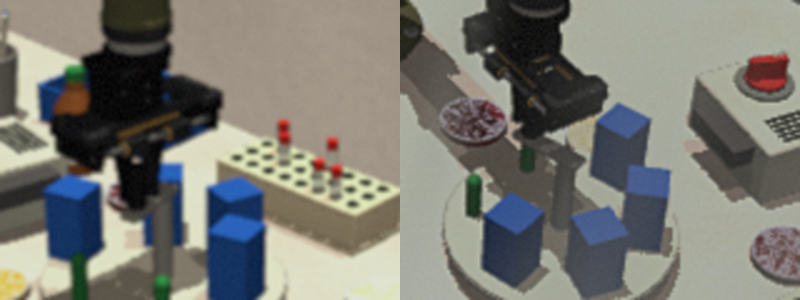

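Request:
servo_tool(rows=[-2, 4, 0, 0, 1, -2, 4, 0, 0, 1, -2, 4, 0, 0, 0.3, -2, 4, 0, 0, 0, -2, 4, 0, 0, 0, -2, 4, 0, 0, 0, -2, 4, 0, 0, 0, -2, 4, 30, 0, 0, -2, 4, 65, 0, 0, -2, 4, 80, 0, 0])

```text
time_s: 49.23
tool_pos: [0.4929, -0.0144, 0.2271]
tool_rot: [2.2, 89.7, 2.1]
force: [1.2, -0.6, 0.6]
grip_width: 0.0689
```

```bash
python3 st.py; python3 look.py l9; python3 - <<'E'
from h import *
o=get_obs();p=read_camera("wrist");W=wcloud(p,o);f=p["frame"]
for c,a,q in comps((f.max(-1)<60)&(W[...,2]>.2)&(W[...,2]<.214)&(np.hypot(W[...,0]-.49,W[...,1])<.06),W,60): print("wrist crank",c,a,rect(q))
for c,a,q in comps(blue(f)&(abs(W[...,2]-.13)<.005),plane(p,.13,o),200): print("wrist jar top",c,a,rect(q))
E
```

```text
49.2333 [ 0.4929 -0.0144  0.2271] F [ 1.2 -0.6  0.6] T [-0.   -0.03 -0.02] w 0.0689 jaw -0.0
49.2333 [ 0.4929 -0.0144  0.2271] [ 2.2 89.7  2.1] [-16.7  -2.3  14.9 103.    0.6  78.9  -1.9]
jaw dir -0.0
scene upright top [379. 228.] 155 (array([503., 124.]), array([50.4, 52.1]), 18.6) 0.1299
scene upright top [390. 252.] 166 (array([607.6,  82. ]), array([49.5, 52.5]), 47.3) 0.13
scene upright top [335. 265.] 225 (array([571.6, -85.2]), array([51.2, 54.8]), 19.0) 0.1295
scene upright top [370. 271.] 162 (array([641.4, -11. ]), array([50.2, 44.3]), 78.8) 0.1298
scene peg [341. 242.] [442.  26.  71.]
scene peg [319. 257.] [475. -77.  85.]
side upright top [325. 209.] 100 (array([604.6,  76.7]), array([59.2, 39.6]), 49.0) 0.1294
side upright top [289. 215.] 155 (array([499.1, 122.6]), array([56. , 59.5]), 14.0) 0.1293
side upright top [354. 216.] 161 (array([636.6, -14.8]), array([58.2, 56.4]), 73.4) 0.1288
side upright top [354. 232.] 183 (array([569.6, -86.4]), array([60. , 53.1]), 24.3) 0.1289
side peg [291. 250.] [429.  26.  82.]
side peg [325. 259.] [462. -78.  84.]
wrist crank [316. 260.] 1189 (array([489. ,  -5.6]), array([22.7, 22.2]), 2.4)
wrist jar top [333.  59.] 4232 (array([502. , 125.4]), array([49.9, 50.4]), 18.3)
wrist jar top [464. 118.] 3630 (array([605.9,  83.9]), array([50.5, 50.8]), 48.4)
wrist jar top [489. 232.] 2875 (array([636.7,  -9.7]), array([50.5, 50.5]), 79.1)
wrist jar top [427. 291.] 283 (array([585., -62.]), array([18.5, 39.2]), 54.0)
wrist jar top [392. 313.] 961 (array([554. , -85.3]), array([23.2, 53.3]), 7.4)
```

View pics/l9_w.png

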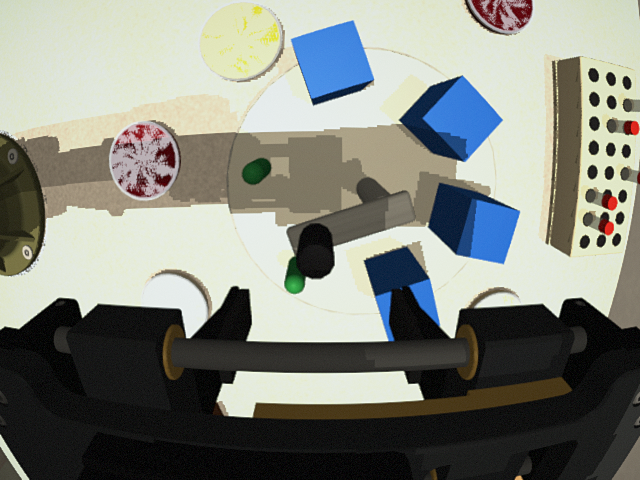

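```bash
python3 snap.py s25 260,140,420,260 290,180,450,300; python3 - <<'E'
import cv2,numpy as np
for n in("side","scene"):
    a=cv2.imread(f"pics/s24_{n}.png");b=cv2.imread(f"pics/s25_{n}.png")
    for t,i in(("push",a),("rel",b)):
        f=i.astype(int);m=(f[...,1]>1.3*f[...,2])&(f[...,1]>1.2*f[...,0])
        N,L,S,C=cv2.connectedComponentsWithStats(m.astype(np.uint8))
        print(n,t,[(C[k].round(1).tolist(),int(S[k,4])) for k in range(1,N) if S[k,4]>200])
        m=(f[...,0]>1.6*f[...,2])&(f[...,0]>150)
        N,L,S,C=cv2.connectedComponentsWithStats(m.astype(np.uint8))
        print(n,t,"tops",[(C[k].round(1).tolist(),int(S[k,4])) for k in range(1,N) if S[k,4]>600])
E
```

```text
49.4333 [ 0.4911 -0.0143  0.223 ] [-0.4  0.2 -1.5] 0.0829
side push [([121.2, 116.6], 786), ([126.8, 444.9], 1518), ([258.6, 459.0], 969)]
side push tops [([274.3, 275.3], 834), ([115.8, 299.0], 1781), ([375.9, 302.5], 1871), ([379.0, 364.1], 2198)]
side rel [([126.8, 444.4], 1497), ([258.6, 458.9], 949)]
side rel tops [([217.1, 172.8], 2184), ([262.0, 273.7], 1220), ([115.8, 299.0], 1760), ([379.4, 300.7], 1564), ([378.8, 364.1], 2184)]
scene push [([203.8, 254.8], 702), ([117.9, 311.2], 1222)]
scene push tops []
scene rel [([203.8, 254.7], 692), ([117.9, 311.0], 1235)]
scene rel tops []
```

Request:
servo_tool(rows=[0, 30, 0, 0, 0, 0, 70, 0, -3, 0, 0, 110, 0, -6, 0, 2, 150, 0, -9, 0, 4, 190, 0, -12, 0, 5, 230, 0, -15, 0, 6, 270, 0, -18, 0, 8, 310, -10, -21, 0, 9, 345, -20, -21, 0, 9, 370, -30, -21, 0])

```text
time_s: 50.37
tool_pos: [0.4983, 0.3597, 0.1908]
tool_rot: [-159.6, 89.9, 179.5]
force: [0.4, -0.1, -0.0]
grip_width: 0.0871
```

Request:
servo_tool(rows=[0, 12, 0, 0, 0.4, 0, 12, 0, 0, 0.4, 0, 12, 0, 0, 0.4, 0, 12, 0, 0, 0.4])

```text
time_s: 50.7
tool_pos: [0.5012, 0.3654, 0.1936]
tool_rot: [-34.1, 89.9, -55.2]
force: [0.3, 0.7, 0.2]
grip_width: 0.068
```

```bash
python3 st.py; python3 - <<'E'
from h import *
o=get_obs();p=read_camera("wrist");W=wcloud(p,o);f=p["frame"].astype(int);cv2.imwrite("pics/w14.png",p["frame"])
m=(f[...,2]>1.8*f[...,1])&(f[...,2]>70)
for c,a,q in comps(m&(abs(W[...,2]-.133)<.005)&(W[...,1]>.3),W,100): print("wrist bar",c,a,rect(q))
E
```

```text
50.7 [0.5012 0.3654 0.1936] F [0.3 0.7 0.2] T [-0.03  0.05 -0.01] w 0.068 jaw -21.2
wrist bar [319. 246.] 1282 (array([500.6, 369.5]), array([51.2, 13.9]), 69.4)
```

View pics/w14.png

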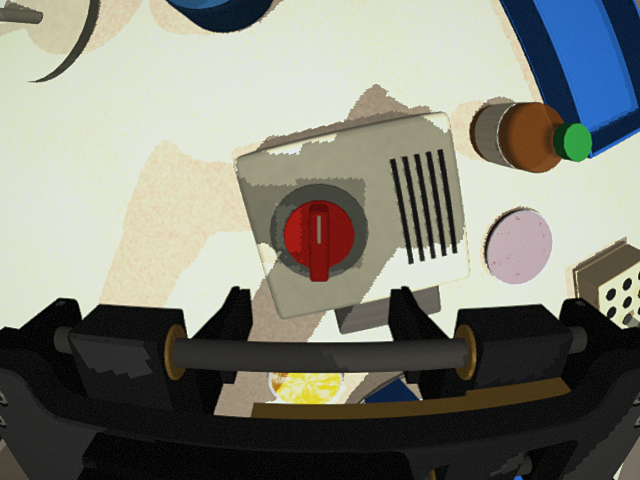

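Request:
servo_tool(rows=[0, 2, -30, 0, 0.4, 0, 2, -60, 0, 0.4, 0, 2, -85, 0, 0.4, 0, 2, -100, 0, 0.4, 0, 2, -100, 0, 0.4, 0, 2, -100, 0, 1, 0, 2, -100, 0, 1, 0, 2, -100, 0, 1, 0, 2, -100, 0, 1, 0, 2, -100, 0, 1], force=15)

```text
time_s: 51.58
tool_pos: [0.5007, 0.3704, 0.0945]
tool_rot: [56.1, 89.9, 35.1]
force: [-0.0, 0.2, -0.1]
grip_width: 0.0266
```

Request:
servo_tool(rows=[0, 0, 0, 0, 1, 0, 0, 0, 0, 1, 0, 0, 0, 0, 1])

```text
time_s: 51.83
tool_pos: [0.5018, 0.3696, 0.0938]
tool_rot: [25.5, 89.8, 4.5]
force: [4.0, -1.1, 0.6]
grip_width: 0.0137
```

```bash
python3 st.py
```

```text
51.8333 [0.5018 0.3696 0.0938] F [ 4.  -1.1  0.6] T [-0.14 -0.77  0.04] w 0.0137 jaw -21.0
```

Gripped. Turn anticlockwise: 103° to the off stop.

Request:
servo_tool(rows=[0, 0, 0, 6, 1, 0, 0, 0, 12, 1, 0, 0, 0, 18, 1, 0, 0, 0, 24, 1, 0, 0, 0, 30, 1, 0, 0, 0, 36, 1, 0, 0, 0, 42, 1, 0, 0, 0, 48, 1, 0, 0, 0, 54, 1, 0, 0, 0, 60, 1])

```text
time_s: 52.67
tool_pos: [0.4996, 0.3692, 0.0938]
tool_rot: [-164.9, 89.9, -125.6]
force: [-0.6, -2.3, 5.0]
grip_width: 0.0137
```

Request:
servo_tool(rows=[0, 0, 0, 6, 1, 0, 0, 0, 12, 1, 0, 0, 0, 18, 1, 0, 0, 0, 24, 1, 0, 0, 0, 30, 1, 0, 0, 0, 36, 1, 0, 0, 0, 38, 1, 0, 0, 0, 38, 1])

```text
time_s: 53.33
tool_pos: [0.4989, 0.368, 0.0938]
tool_rot: [154.1, 89.7, -128.8]
force: [-3.9, -4.9, 7.0]
grip_width: 0.0137
```

```bash
python3 st.py
```

```text
53.3333 [0.4989 0.368  0.0938] F [-3.9 -4.9  7. ] T [-1.05  0.81  0.09] w 0.0137 jaw 77.1
```

Request:
servo_tool(rows=[0, 0, 0, 3, 1, 0, 0, 0, 6, 1, 0, 0, 0, 9, 1, 0, 0, 0, 10, 1, 0, 0, 0, 10, 1])

```text
time_s: 53.75
tool_pos: [0.4985, 0.3678, 0.0937]
tool_rot: [138.7, 89.7, -134.3]
force: [-5.1, -5.3, 7.3]
grip_width: 0.0146
```

```bash
python3 st.py
```

```text
53.75 [0.4985 0.3678 0.0937] F [-5.1 -5.3  7.3] T [-1.13  0.97 -0.46] w 0.0146 jaw 86.9
```

Request:
servo_tool(rows=[0, 0, 0, 0, 0.4, 0, 0, 0, 0, 0.4, 0, 0, 0, 0, 0.4, 0, 0, 0, 0, 0.4, 0, 0, 30, 0, 0.4, 0, 0, 70, 0, 0, 0, -20, 105, 0, 0, 0, -40, 120, 0, 0, 0, -40, 120, 0, 0, 0, -40, 120, 0, 0])

```text
time_s: 54.58
tool_pos: [0.5011, 0.3295, 0.2145]
tool_rot: [-58.5, 89.8, 28.4]
force: [0.0, 1.2, -1.2]
grip_width: 0.0739
```

```bash
python3 st.py; python3 look.py l10; python3 - <<'E'
from h import *
o=get_obs();p=read_camera("wrist");W=wcloud(p,o);f=p["frame"].astype(int)
m=(f[...,2]>1.8*f[...,1])&(f[...,2]>70)
for c,a,q in comps(m&(abs(W[...,2]-.133)<.005)&(W[...,1]>.3),W,100): print("wrist bar",c,a,rect(q))
E
```

```text
54.5833 [0.5011 0.3295 0.2145] F [ 0.   1.2 -1.2] T [ 0.12 -0.04  0.05] w 0.0739 jaw 86.9
54.5833 [0.5011 0.3295 0.2145] [-58.5  89.8  28.4] [-21.3  12.5 -17.1  88.9   3.8  78.9  48.1]
jaw dir 86.9
scene upright top [379. 228.] 154 (array([504.1, 125. ]), array([48.7, 52.4]), 15.7) 0.13
scene upright top [389. 252.] 185 (array([607.7,  82.5]), array([47.3, 53.5]), 51.0) 0.1295
scene upright top [335. 266.] 222 (array([572.3, -84.4]), array([52.1, 54.4]), 18.7) 0.1296
scene upright top [369. 270.] 200 (array([639.3, -12.2]), array([48.9, 53. ]), 78.5) 0.1301
scene peg [340. 242.] [441.  25.  72.]
scene peg [319. 257.] [475. -77.  85.]
side upright top [325. 209.] 97 (array([605.5,  78.4]), array([59.8, 39.6]), 48.0) 0.1296
side upright top [289. 216.] 158 (array([498.3, 123.5]), array([57. , 59.8]), 11.3) 0.129
side upright top [354. 216.] 161 (array([637.4, -13.5]), array([60.1, 60.1]), 80.1) 0.1288
side upright top [354. 232.] 177 (array([571.1, -85. ]), array([62. , 53.5]), 19.1) 0.1292
side peg [291. 249.] [428.  25.  84.]
side peg [325. 259.] [463. -78.  84.]
wrist bar [368. 242.] 1144 (array([499.8, 368.3]), array([14.6, 52.2]), 82.5)
```

View pics/l10_scene.png

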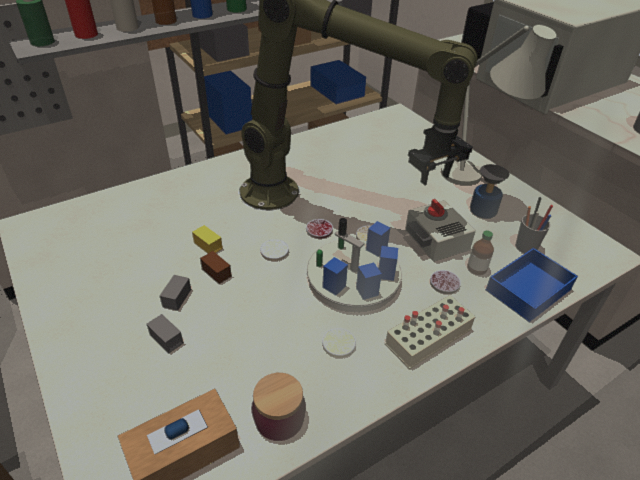

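View pics/l10_w.png

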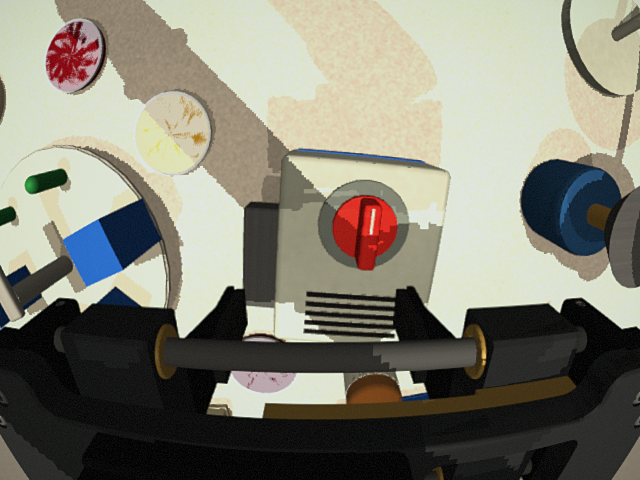

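```bash
python3 -c "
from cell import *
print(sign_off())"
```

```text
the job is handed in; nothing more can be done
None
```

I've done the job and handed it in at about 55 s. All four blue jars are mouth down on their own pegs. I turned the dial to full heat, cranked the carousel anticlockwise to its stop, then turned the dial back to off.

**Last checks, all taken after the arm had moved clear:**
- **Jars:** all four closed ends are level at 0.129–0.130 m, which fits rims resting on the wheel (0.130 m expected).
- **Jar centring:** two jars sat about 10–13 mm off their pegs' axes when placed. That is close to the 12 mm of play and inside the 22 mm limit. The pegs were hidden under the jars afterwards, so I could not re-measure this at the end.
- **Wheel:** it turned about 384° (6.70 rad). The pegs were in the same place while I pushed on the crank and after I let go, so it is at its hard stop.
- **Dial:** the bar swung 103.5° between my full-heat and off positions, which matches the full 1.8 rad range. The torque rose sharply at both ends.
- **Dishes and bottle:** they look unmoved in the pictures, but I did not measure them again at the end.

**What went wrong or disagreed on the way:**
- **Fingertips higher than stated:** they appeared to be 20–30 mm above the reported tool point, not 11 mm below it. The first grip on the dial closed on nothing, so I went lower and gripped it again.
- **Tilted jars:** for the same reason the jars were probably gripped near their top edge. They swung only partly mouth down, so I finished tipping each one upright against its peg.
- **Camera offsets:** the fixed cameras read round parts about 5–8 mm off in y compared with the wrist camera. They seem to have measured the near surface of those parts rather than the centre.

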